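# Scoop cedar balls into the dish

## Robot

A 6-joint arm with a two-finger parallel gripper is mounted at the origin on the work surface. World frame = base frame: x ahead of the robot, y to its left, z up, the work surface at z = 0. Lengths are in m, angles in degrees, forces in N, time in s.
With the tool pointing down it reaches from about 0.4 to 0.825 m from the base axis. Payload 7 kg.
Tool frame: the origin (TCP) lies midway between the tips of the shut fingers; the grasp point (between the pads) lies hold_point_z behind it (hold_point_z is the distance from the TCP to the grasp point, in m); z points along the fingers, y is the line along which they close (so a half turn about z gives the same grasp; the last joint's range is limited). The gripper opens to 88 mm and grips with 3 to 60 N. Pads are 19 mm wide; open, the fingers measure 130 mm over their backs; the gripper's body (78 mm by 193 mm) begins 47 mm behind the grasp point.
Start: joints at [-48.581, 20.546, 0.682, 0, -70.136, -16.507], TCP at [0.284, -0.612, 0.227] pointing down, gripper open.
Joint ranges: [-176.03, 176.03], [-82.01, 121.73], [-58.28, 71.71], [-173.87, 95.51], [-174.79, -0.11], [-173.66, 173.66]. Speed limits (degrees/s): [136.94, 136.94, 172.46, 180, 180, 180].

## Interface

Orientations are given as [roll, pitch, yaw] about the fixed x, y, z axes, in that order (R = Rz(yaw) Ry(pitch) Rx(roll)).
In Python, from plant import * gives the robot as it stands.
- The arm moves only by the tool step_arm, never from a script. Its argument "steps" is a list that holds one entry, the list of rows, each a list of 6 numbers: the shift along the tool's x, y, z scaled (see below), then the turn, a rotation vector about the tool's x, y, z scaled (see below). In form: [[[tx, ty, tz, wx, wy, wz], ...]]. A call has 1 to 20 rows; each row is the pose to reach, as a shift and turn from the pose commanded when the call began, along the tool's axes at that moment; what a row does not reach only later rows make up. The controller multiplies each number of a shift by 100 mm and each number of a turn by 0.5 rad. A row lasts 1/10 s, in which the tool goes at most 50 mm and 8.59 degrees, less where a joint would pass 70% of its speed; a pose out of reach is approached as far as the arm can. A call with a number of a shift or a turn outside -1 to 1 is refused whole. A call with a gripper value outside its range is refused whole. "jaw" is the closure in counts, from 0 (fully open) to 255 (shut), set as the call begins (left out, the last holds). The fingers move at their own pace and stop on an object; the grip force is fixed at half the most. Time passes only in rows, so rows that repeat a pose let the fingers close. It gives the time, the measured TCP pose, the force, the opening and the grip force at its end, in the units of the state.
- get_obs(): the state, without advancing time (a new reading comes with each control period).
- snapshot(name): name is "side" or "top" or "wrist"; returns (picture, depth): 480x640x3 uint8, red, green, blue; 480x640 float32, m along the optical axis (not along the pixel's ray), 0 where there is no reading.
- calibration(name): a dict with "mtx" (3x3 intrinsics, pixels), "dist" ([k1, k2, p1, p2, k3] as OpenCV has them; the pictures are not rectified), "rvec" (rotation vector, rad) and "tvec" (3), from world to camera coordinates, as OpenCV has them. Camera axes: x right, y down, z forward; pixel columns grow to the right and rows downward; lengths in m; the calibration is good to about 2 mm. A picture is of the moment at which its call begins: read the wrist's pose just before it. calibration takes no time and is no camera call; for the wrist camera it gives the pose at the moment of the call.
- close_job(): hands the job in; it is judged then, once.
The state is a dict: "clock": time; "joint_pos": joint angles; "qvel": joint speeds; "tau": joint torques, N m; "tool_pos": TCP position; "orientation": TCP orientation; "force": force on the tool from outside, world axes, zero at the start; "moment": the same for the moment, N m; "opening": finger opening in m; "gripper_force": force on a finger pad.
Only numpy, scipy, OpenCV 4.12 (cv2) and the standard library are available. Lean on these libraries where they do the work, as an engineer would, in place of code of your own. Each camera call takes 0.05 s, during which the arm holds its last target. There are 200 camera calls.

## Task

Take the scoop from its shallow blue tray and use it to move at least four of the five cedar balls from the sloping blue tray into the white dish, without touching a ball with the gripper; a ball left over may stay in the sloping tray. Then lay the scoop flat back in its shallow tray and let go. Leave the dish standing where it is and do not disturb the other things on the shelf.

Things in the scene. Friction and masses are not known exactly. Their poses are not given: they have to be found in the camera images.
- scoop_grip (a point): centre of the black handle of the metal scoop (185 mm long, 200 g): a level flat-sided bar 85 mm long (x), 20 mm wide (y), 24 mm high. Scoop axes: x to the pan's nose, y left, z up when the pan is level. The pan's front lip is 142.5 mm ahead (+x) and its flat underside 85 mm below this point. The scoop starts flat in the resting tray, nose about along that tray's x
- scoop_pan (a point): centre of the pan floor's upper face, 92.5 mm ahead of and 83 mm below the handle's centre; scoop axes. The pan is 100 mm long, 80 mm wide (76 inside), floor 2 mm thick, lip 50 mm ahead of this point; wall 50 mm high behind; side walls 36 mm high along the rear 70 mm, the front 30 mm open at the sides
- rest_tray: shallow translucent blue tray, the scoop's resting place, fixed, 165 (x) x 125 (y) mm outside, rim 24 mm high, walls and floor 4 mm; origin at the centre of its underside
- slope_tray: translucent blue tray with a sloping floor holding the balls, fixed; origin at the centre of its foot on the shelf; x points horizontally down the slope, y across, z up. Inner width 90 mm; side walls 4 mm thick stand 44 mm off the floor, square to it. The balls lie against the low end, within about 105 mm of it along the floor
- slope_corner (a point): middle of the tray's bottom corner, where the floor's upper face meets the low end wall (x +95 mm, z +14 mm from slope_tray, same axes). From here the floor rises backwards (-x) at 20 degrees for 200 mm to the high end, which is open (no wall). The low end wall, 66 mm tall, leans outwards, 30 degrees from vertical
- dish: white ceramic bowl, loose, 550 g, rim 160 mm across and 55 mm above the shelf, wall 5 mm; origin at the centre of its underside
- ball1_center (a point): centre of one of the five brown cedar balls, 34 mm across, 13 g, lacquered: hard and slippery, rolls freely
- ball2_center (a point): centre of one of the five brown cedar balls, 34 mm across, 13 g, lacquered: hard and slippery, rolls freely
- ball3_center (a point): centre of one of the five brown cedar balls, 34 mm across, 13 g, lacquered: hard and slippery, rolls freely
- ball4_center (a point): centre of one of the five brown cedar balls, 34 mm across, 13 g, lacquered: hard and slippery, rolls freely
- ball5_center (a point): centre of one of the five brown cedar balls, 34 mm across, 13 g, lacquered: hard and slippery, rolls freely
- scrubber: bystander, loose: green silicone scrubber block, 70 x 110 x 27 mm; origin at the centre of its underside
- tin: bystander, loose: closed red round tin, 80 mm across, 28 mm high; origin at the centre of its underside
- lint_roller: bystander, loose: lint roller lying down, chrome handle and white roll 48 mm thick, 230 mm long along its x; origin on the underside, 15 mm from mid-length towards the handle
- pump_bottle: bystander, loose: closed orange pump bottle, 68 mm across, 194 mm high; origin at the centre of its underside
- shoe_brush: bystander, loose: dark wooden shoe brush, 50 x 150 x 40 mm; origin at the centre of its underside

How it is judged (in metres and radians):
On the way, in this order (a step that is already met when the one before it is completed fails the run):
1. a ball lies in the scoop, lifted off the sloping tray (contact force between scoop and slope_tray below 0.05 N and ((distance between ball1_center and scoop_pan below 0.06 m and z of ball1_center in the frame of scoop_pan above 0.01 m) or (distance between ball2_center and scoop_pan below 0.06 m and z of ball2_center in the frame of scoop_pan above 0.01 m) or (distance between ball3_center and scoop_pan below 0.06 m and z of ball3_center in the frame of scoop_pan above 0.01 m) or (distance between ball4_center and scoop_pan below 0.06 m and z of ball4_center in the frame of scoop_pan above 0.01 m) or (distance between ball5_center and scoop_pan below 0.06 m and z of ball5_center in the frame of scoop_pan above 0.01 m))), for 0.3 s.
2. at least four balls are in the dish ((((horizontal distance between ball1_center and dish below 0.07 m and z of ball1_center in the frame of dish between 0.01 and 0.075 m) and (horizontal distance between ball2_center and dish below 0.07 m and z of ball2_center in the frame of dish between 0.01 and 0.075 m) and (horizontal distance between ball3_center and dish below 0.07 m and z of ball3_center in the frame of dish between 0.01 and 0.075 m) and (horizontal distance between ball4_center and dish below 0.07 m and z of ball4_center in the frame of dish between 0.01 and 0.075 m)) or ((horizontal distance between ball1_center and dish below 0.07 m and z of ball1_center in the frame of dish between 0.01 and 0.075 m) and (horizontal distance between ball2_center and dish below 0.07 m and z of ball2_center in the frame of dish between 0.01 and 0.075 m) and (horizontal distance between ball3_center and dish below 0.07 m and z of ball3_center in the frame of dish between 0.01 and 0.075 m) and (horizontal distance between ball5_center and dish below 0.07 m and z of ball5_center in the frame of dish between 0.01 and 0.075 m)) or ((horizontal distance between ball1_center and dish below 0.07 m and z of ball1_center in the frame of dish between 0.01 and 0.075 m) and (horizontal distance between ball2_center and dish below 0.07 m and z of ball2_center in the frame of dish between 0.01 and 0.075 m) and (horizontal distance between ball4_center and dish below 0.07 m and z of ball4_center in the frame of dish between 0.01 and 0.075 m) and (horizontal distance between ball5_center and dish below 0.07 m and z of ball5_center in the frame of dish between 0.01 and 0.075 m)) or ((horizontal distance between ball1_center and dish below 0.07 m and z of ball1_center in the frame of dish between 0.01 and 0.075 m) and (horizontal distance between ball3_center and dish below 0.07 m and z of ball3_center in the frame of dish between 0.01 and 0.075 m) and (horizontal distance between ball4_center and dish below 0.07 m and z of ball4_center in the frame of dish between 0.01 and 0.075 m) and (horizontal distance between ball5_center and dish below 0.07 m and z of ball5_center in the frame of dish between 0.01 and 0.075 m)) or ((horizontal distance between ball2_center and dish below 0.07 m and z of ball2_center in the frame of dish between 0.01 and 0.075 m) and (horizontal distance between ball3_center and dish below 0.07 m and z of ball3_center in the frame of dish between 0.01 and 0.075 m) and (horizontal distance between ball4_center and dish below 0.07 m and z of ball4_center in the frame of dish between 0.01 and 0.075 m) and (horizontal distance between ball5_center and dish below 0.07 m and z of ball5_center in the frame of dish between 0.01 and 0.075 m)))), for 0.2 s.
At the end, for the whole second after the job is handed in: at least four balls in the dish (within 70 mm of its axis, under 75 mm up), any other in the dish or sloping tray; the scoop flat (0.1 rad), still, on the floor of its tray, pan centre within 40 mm of the tray's; the dish upright, moved under 40 mm ((((horizontal distance between ball1_center and dish below 0.07 m and z of ball1_center in the frame of dish between 0.01 and 0.075 m) and (horizontal distance between ball2_center and dish below 0.07 m and z of ball2_center in the frame of dish between 0.01 and 0.075 m) and (horizontal distance between ball3_center and dish below 0.07 m and z of ball3_center in the frame of dish between 0.01 and 0.075 m) and (horizontal distance between ball4_center and dish below 0.07 m and z of ball4_center in the frame of dish between 0.01 and 0.075 m)) or ((horizontal distance between ball1_center and dish below 0.07 m and z of ball1_center in the frame of dish between 0.01 and 0.075 m) and (horizontal distance between ball2_center and dish below 0.07 m and z of ball2_center in the frame of dish between 0.01 and 0.075 m) and (horizontal distance between ball3_center and dish below 0.07 m and z of ball3_center in the frame of dish between 0.01 and 0.075 m) and (horizontal distance between ball5_center and dish below 0.07 m and z of ball5_center in the frame of dish between 0.01 and 0.075 m)) or ((horizontal distance between ball1_center and dish below 0.07 m and z of ball1_center in the frame of dish between 0.01 and 0.075 m) and (horizontal distance between ball2_center and dish below 0.07 m and z of ball2_center in the frame of dish between 0.01 and 0.075 m) and (horizontal distance between ball4_center and dish below 0.07 m and z of ball4_center in the frame of dish between 0.01 and 0.075 m) and (horizontal distance between ball5_center and dish below 0.07 m and z of ball5_center in the frame of dish between 0.01 and 0.075 m)) or ((horizontal distance between ball1_center and dish below 0.07 m and z of ball1_center in the frame of dish between 0.01 and 0.075 m) and (horizontal distance between ball3_center and dish below 0.07 m and z of ball3_center in the frame of dish between 0.01 and 0.075 m) and (horizontal distance between ball4_center and dish below 0.07 m and z of ball4_center in the frame of dish between 0.01 and 0.075 m) and (horizontal distance between ball5_center and dish below 0.07 m and z of ball5_center in the frame of dish between 0.01 and 0.075 m)) or ((horizontal distance between ball2_center and dish below 0.07 m and z of ball2_center in the frame of dish between 0.01 and 0.075 m) and (horizontal distance between ball3_center and dish below 0.07 m and z of ball3_center in the frame of dish between 0.01 and 0.075 m) and (horizontal distance between ball4_center and dish below 0.07 m and z of ball4_center in the frame of dish between 0.01 and 0.075 m) and (horizontal distance between ball5_center and dish below 0.07 m and z of ball5_center in the frame of dish between 0.01 and 0.075 m))) and ((horizontal distance between ball1_center and dish below 0.07 m and z of ball1_center in the frame of dish between 0.01 and 0.075 m) or (x of ball1_center in the frame of slope_tray between -0.1 and 0.13 m and y of ball1_center in the frame of slope_tray between -0.045 and 0.045 m and z of ball1_center in the frame of slope_tray between 0.028 and 0.12 m)) and ((horizontal distance between ball2_center and dish below 0.07 m and z of ball2_center in the frame of dish between 0.01 and 0.075 m) or (x of ball2_center in the frame of slope_tray between -0.1 and 0.13 m and y of ball2_center in the frame of slope_tray between -0.045 and 0.045 m and z of ball2_center in the frame of slope_tray between 0.028 and 0.12 m)) and ((horizontal distance between ball3_center and dish below 0.07 m and z of ball3_center in the frame of dish between 0.01 and 0.075 m) or (x of ball3_center in the frame of slope_tray between -0.1 and 0.13 m and y of ball3_center in the frame of slope_tray between -0.045 and 0.045 m and z of ball3_center in the frame of slope_tray between 0.028 and 0.12 m)) and ((horizontal distance between ball4_center and dish below 0.07 m and z of ball4_center in the frame of dish between 0.01 and 0.075 m) or (x of ball4_center in the frame of slope_tray between -0.1 and 0.13 m and y of ball4_center in the frame of slope_tray between -0.045 and 0.045 m and z of ball4_center in the frame of slope_tray between 0.028 and 0.12 m)) and ((horizontal distance between ball5_center and dish below 0.07 m and z of ball5_center in the frame of dish between 0.01 and 0.075 m) or (x of ball5_center in the frame of slope_tray between -0.1 and 0.13 m and y of ball5_center in the frame of slope_tray between -0.045 and 0.045 m and z of ball5_center in the frame of slope_tray between 0.028 and 0.12 m)) and z of scoop_pan in the frame of rest_tray below 0.013 m and horizontal distance between scoop_pan and rest_tray below 0.04 m and angle between each of scoop_pan, dish's own z axis and vertical below 0.1 rad and linear speed of scoop below 0.03 m/s and distance of dish from where it was at the start of the episode below 0.04 m); the robot touches nothing.
It fails at once if the gripper touches a ball (contact force between the fingers and ball1 above 0.3 N or contact force between the fingers and ball2 above 0.3 N or contact force between the fingers and ball3 above 0.3 N or contact force between the fingers and ball4 above 0.3 N or contact force between the fingers and ball5 above 0.3 N).
It fails at once if a bystander is moved by more than 30 mm (distance of any of scrubber, tin, lint_roller, pump_bottle, shoe_brush from where it was at the start of the episode above 0.03 m).
It also fails if it takes over 69 s, if anything falls off the work surface, if the arm or the gripper's body presses on something with over 40 N, if the wrist force passes 120 N, or if a joint passes its speed limit or range.

## Working session

There is one attempt and no reset: what is moved stays moved. The work goes in short steps, Python scripts to look and compute and a tool call to move; the robot and the scene stay as the last step left them, time stands still between calls to the robot, and variables do not carry over. Pictures are saved under pics/ and viewed, at most 10 in all, crops included, and the job is handed in when it is done.

Besides the shell and the picture viewer there is one more tool, called after "Call:" by a JSON object that holds its "fn" and its "kwargs", one argument or row to a line. step_arm: Moves the arm, as the interface text tells. Its arguments: {"type":"object","properties":{"steps":{"type":"array","items":{"type":"array","items":{"type":"array","items":{"type":"number","minimum":-1,"maximum":1}}}},"jaw":{"type":"number"}},"required":["steps"]}

```bash
ls; mkdir -p pics; python3 - <<'E'
from plant import *
import cv2,numpy as np
o=get_obs();print({k:np.round(v,3) for k,v in o.items()} )
for n in ("top","side"):
    p,d=snapshot(n);cv2.imwrite(f"pics/{n}0.png",p[:,:,::-1]);np.savez(f"pics/{n}0.npz",p=p,d=d,**calibration(n))
    c=calibration(n);R,_=cv2.Rodrigues(np.array(c["rvec"],float));print(n,(-R.T@np.array(c["tvec"]).ravel()).round(3),R.round(2).tolist())
print(globals().get('hold_point_z'))
E
```

```text
pics
{'clock': np.float64(0.0), 'joint_pos': array([-4.8581e+01,  2.0590e+01,  6.3400e-01, -2.2000e-02, -7.0137e+01,
       -1.6505e+01]), 'qvel': array([ 0.02 ,  0.068,  0.073,  0.082, -0.048, -0.016]), 'tau': array([ 0.0000e+00, -5.8272e+01,  2.9305e+01,  6.9980e+00,  7.0000e-03,
       -0.0000e+00]), 'tool_pos': array([ 0.284, -0.612,  0.226]), 'orientation': array([ 1.79904e+02, -7.00000e-03, -1.55093e+02]), 'force': array([-0.367,  0.253,  0.637]), 'moment': array([-0.038, -0.031, -0.022]), 'gripper_force': np.float64(0.0), 'opening': np.float64(0.088)}
top [0.49  0.04  1.165] [[0.01, -1.0, -0.02], [-1.0, -0.01, -0.08], [0.08, 0.02, -1.0]]
side [0.137 0.674 0.723] [[-0.8, -0.6, 0.02], [-0.4, 0.51, -0.76], [0.45, -0.62, -0.64]]
0.0188
```

View pics/top0.png

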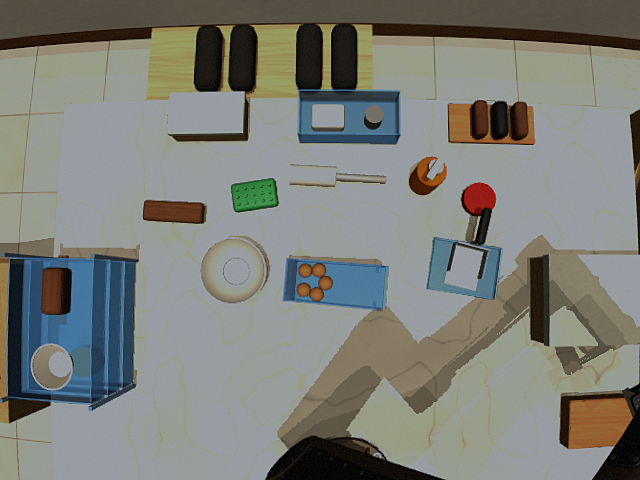

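View pics/side0.png

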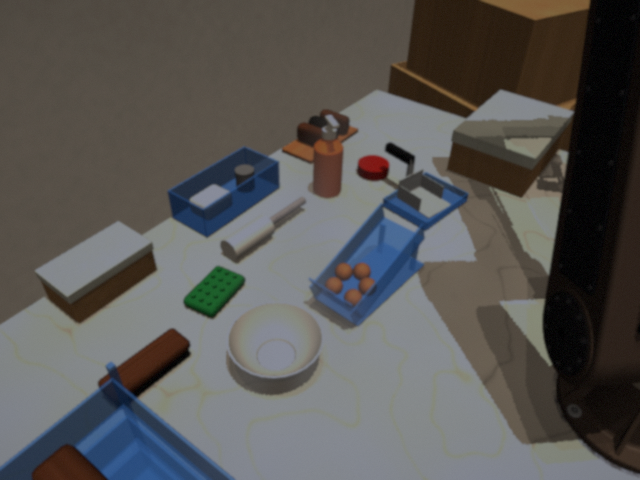

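The top view shows the scoop in its tray at about (465,267), with the black handle at (484,225). The slope tray is at about (336,284), with its low end to the left and the balls near (315,282). The dish is at (235,270), the bottle at (428,175) and the tin at (478,198). The side view confirms this layout.

```bash
cat > h.py <<'E'
import numpy as np,cv2
from scipy.spatial.transform import Rotation as Ro
def cloud(p,d,c):
    "world xyz per pixel from depth"
    R,_=cv2.Rodrigues(np.array(c["rvec"],float));t=np.array(c["tvec"],float).ravel()
    h,w=d.shape;uv=np.stack(np.meshgrid(np.arange(w),np.arange(h)),-1).reshape(-1,1,2).astype(float)
    n=cv2.undistortPoints(uv,np.array(c["mtx"],float),np.array(c["dist"],float)).reshape(h,w,2)
    P=np.dstack([n,np.ones((h,w))])*d[...,None]
    W=(P-t)@R; W[d<=0]=np.nan
    return W
def ray(uv,c,z):
    R,_=cv2.Rodrigues(np.array(c["rvec"],float));t=np.array(c["tvec"],float).ravel()
    n=cv2.undistortPoints(np.array(uv,float).reshape(-1,1,2),np.array(c["mtx"],float),np.array(c["dist"],float)).reshape(-1,2)
    v=np.c_[n,np.ones(len(n))]@R; o=-R.T@t
    return o+v*((z-o[2])/v[:,2])[:,None]
def load(f):
    z=np.load(f);return z["p"],z["d"],{k:z[k] for k in("mtx","dist","rvec","tvec")}
E
python3 - <<'E'
from h import *
p,d,c=load("pics/top0.npz");W=cloud(p,d,c);hsv=cv2.cvtColor(p,cv2.COLOR_RGB2HSV)
H,S,V=[hsv[...,i].astype(int) for i in range(3)]
def box(u0,u1,v0,v1):
    m=np.zeros(H.shape,bool);m[v0:v1,u0:u1]=1;return m
def rect(m,z):
    m=m.astype(np.uint8);cs,_=cv2.findContours(m,0,2);k=max(cs,key=cv2.contourArea)
    P=ray(k.reshape(-1,2),c,z)[:,:2].astype(np.float32);return cv2.minAreaRect(P*1000)
def rep(n,m):
    q=W[m];q=q[~np.isnan(q[:,0])];print(n,m.sum(),np.median(q,0).round(4),"z",np.percentile(q[:,2],[2,50,98]).round(3))
blue=(H>90)&(H<125)&(S>70)
m=box(280,395,250,315)&blue
m=cv2.morphologyEx(m.astype(np.uint8),3,np.ones((25,25)))>0
rep("slope",m)
mr=box(420,510,230,305)&blue;mr2=cv2.morphologyEx(mr.astype(np.uint8),3,np.ones((25,25)))>0
rep("rest",mr);print("rest rect z.024",rect(mr2,.024))
mh=box(474,496,205,248)&(V<60);rep("handle",mh);print(rect(mh&(W[...,2]>.08),.101))
md=box(195,275,230,310)&(W[...,2]>.045);rep("dish",md);print(rect(md,.055))
md=box(400,450,150,200)&(W[...,2]>.03);rep("bottle",md);print(rect(md,.15))
mt=box(455,500,178,215)&(S>150)&((H<8)|(H>172));rep("tin",mt);print(rect(mt,.028))
mb=box(285,340,255,310)&(H<20)&(S>100);rep("balls",mb)
# slope rows: heights along tray
for u in (284,288,292,296,300,340,350,360,370,380,384,388,392):
    print(u,[(v,*W[v,u].round(3)) for v in (256,260,275,285,295,304,308)])
E
```

```text
slope 4509 [0.485  0.0275 0.0557] z [0.004 0.056 0.104]
rest 1977 [ 0.5157 -0.2559  0.0037] z [-0.002  0.004  0.025]
rest rect z.024 ((537.1002807617188, -280.59521484375), (168.70870971679688, 152.96673583984375), 81.75962829589844)
handle 375 [ 0.616  -0.3012  0.0977] z [0.013 0.098 0.103]
((614.9693603515625, -299.6563415527344), (21.750259399414062, 85.48584747314453), 75.49795532226562)
dish 740 [0.5118 0.2824 0.052 ] z [0.046 0.052 0.057]
((512.3470458984375, 268.7623596191406), (155.0657196044922, 154.8326873779297), 0.9792998433113098)
bottle 972 [ 0.7227 -0.169   0.1254] z [0.037 0.125 0.195]
((721.53125, -168.10272216796875), (63.68738555908203, 87.56159210205078), 44.769012451171875)
tin 836 [ 0.6909 -0.3119  0.0266] z [0.013 0.027 0.033]
((690.1323852539062, -313.87286376953125), (75.4924087524414, 81.896240234375), 0.7263282537460327)
balls 746 [0.4858 0.076  0.0547] z [0.04  0.055 0.068]
284 [(256, np.float64(0.55), np.float64(0.153), np.float64(-0.002)), (260, np.float64(0.54), np.float64(0.153), np.float64(0.001)), (275, np.float64(0.504), np.float64(0.153), np.float6
[... 5054 characters left out ...]
 np.float64(-0.098), np.float64(-0.002)), (295, np.float64(0.458), np.float64(-0.098), np.float64(0.002)), (304, np.float64(0.436), np.float64(-0.098), np.float64(0.001)), (308, np.float64(0.427), np.float64(-0.099), np.float64(-0.003))]
392 [(256, np.float64(0.552), np.float64(-0.107), np.float64(0.001)), (260, np.float64(0.542), np.float64(-0.108), np.float64(-0.004)), (275, np.float64(0.506), np.float64(-0.108), np.float64(-0.001)), (285, np.float64(0.482), np.float64(-0.108), np.float64(-0.001)), (295, np.float64(0.458), np.float64(-0.108), np.float64(0.001)), (304, np.float64(0.437), np.float64(-0.107), np.float64(0.003)), (308, np.float64(0.427), np.float64(-0.108), np.float64(0.001))]
```

```bash
python3 - <<'E'
import cv2
p=cv2.imread("pics/top0.png")
a=cv2.resize(p[240:320,275:400],(800,512),interpolation=cv2.INTER_CUBIC)
cv2.imwrite("pics/a.png",a)
E
```

```text
(no output)
```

View pics/a.png

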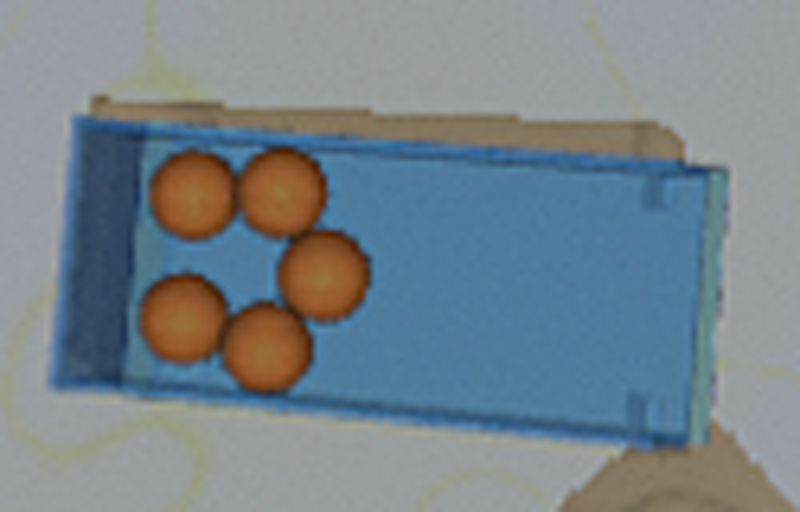

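The crop shows all five balls at the low (left) end of the slope tray. The tray axis is slightly tilted in the image. Next I'll fit the tray planes from depth.

```bash
cat > slope.py <<'E'
from h import *
def fit(P):
    for _ in range(4):
        c=P.mean(0);n=np.linalg.svd(P-c)[2][2];n*=np.sign(n[2]) or 1
        r=(P-c)@n;P=P[abs(r)<2*r.std()+1e-4]
    return c,n
def slope(f):
    p,d,c=load(f);W=cloud(p,d,c)
    g=lambda u0,u1,v0,v1:(lambda q:q[~np.isnan(q[:,0])])(W[v0:v1,u0:u1].reshape(-1,3))
    cf,nf=fit(g(335,380,270,298))
    A=g(276,396,250,315);h=(A-cf)@nf
    cw,nw=fit(g(286,293,268,297)); 
    T=A[(h>.03)&(h<.055)&(A[:,1]<.06)&(A[:,1]>-.09)]
    hi=T[T[:,0]>.49];lo=T[T[:,0]<.46]
    return cf,nf,cw,nw,lo,hi
if __name__=="__main__":
    cf,nf,cw,nw,lo,hi=slope("pics/top0.npz")
    print("floor",cf,nf,"tilt",np.degrees(np.arccos(nf[2])),"yaw",np.degrees(np.arctan2(nf[1],nf[0])))
    print("wall",cw,nw,"tilt",np.degrees(np.arccos(nw[2])),"yaw",np.degrees(np.arctan2(-nw[1],-nw[0])))
    for n,q in (("lo",lo),("hi",hi)):
        k=np.polyfit(q[:,1],q[:,0],1);print(n,len(q),"x at y=0,.1",np.polyval(k,[0,.1]),"std",(q[:,0]-np.polyval(k,q[:,1])).std(),"yaw",np.degrees(np.arctan2(1,k[0])))
    p,d,c=load("pics/top0.npz");W=cloud(p,d,c)
    r=cv2.minAreaRect
    b=(W[...,2]>.06)&(W[...,0]>.68)&(W[...,0]<.78)&(W[...,1]<-.11)&(W[...,1]>-.24)
    for z in (.08,.14,.17): q=W[b&(abs(W[...,2]-z)<.02)];print("bottle",z,q.mean(0),np.ptp(q,0))
    # rest tray / scoop pan points
    m=(W[...,0]>.44)&(W[...,0]<.62)&(W[...,1]<-.19)&(W[...,1]>-.37)
    q=W[m&(W[...,2]>.018)&(W[...,2]<.027)];print("rim rect",cv2.minAreaRect((q[:,:2]*1000).astype(np.float32)))
    q=W[m&(W[...,2]>.034)&(W[...,2]<.06)];print("pan walls",cv2.minAreaRect((q[:,:2]*1000).astype(np.float32)))
    q=W[m&(W[...,2]>.085)];print("handle z",np.median(q[:,2]),len(q))
E
python3 slope.py
```

```text
floor [ 0.48506293 -0.02029458  0.06001443] [0.02741133 0.34059396 0.93981082] tilt 19.980190067300992 yaw 85.39869733713692
wall [0.48762456 0.13543759 0.05598104] [-0.07055935 -0.86955943  0.48876148] tilt 60.74079054217205 yaw 85.36096662662983
lo 124 x at y=0,.1 [0.43544146 0.44292761] std 0.0013025291433125185 yaw 85.71874068273462
hi 139 x at y=0,.1 [0.52524653 0.51812987] std 0.011326864030151998 yaw 94.07068531926627
bottle 0.08 [ 0.71468279 -0.16459835  0.07961004] [0.05398162 0.0574872  0.03912276]
bottle 0.14 [ 0.72981175 -0.17561973  0.1285631 ] [0.06327294 0.064572   0.03993938]
bottle 0.17 [ 0.73054104 -0.17651913  0.16867849] [0.04938133 0.04229161 0.0396455 ]
rim rect ((523.5006713867188, -280.57342529296875), (168.26510620117188, 124.45587158203125), 80.84333038330078)
pan walls ((546.55078125, -287.31329345703125), (82.75211334228516, 75.7440414428711), 74.8120346069336)
handle z 0.09813528492207871 197
```

```bash
cat > plan.py <<'E'
"plan.py: rows in tool axes/units for waypoints; the commanded pose is kept in cmd.json"
from h import *
import json
def E(r,p,y): return Ro.from_euler("xyz",[r,p,y],degrees=True)
def rows(P,R,wps,dec=3):
    "wps: list of (pos,Rot) reached from one call start pose; returns rows and end pose"
    out=[]
    for p,r in wps:
        t=R.inv().apply(np.array(p)-P)/.1; w=(R.inv()*r).as_rotvec()/.5
        out.append(np.round(np.r_[t,w],dec).tolist())
    q=np.array(out[-1]);return out,P+R.apply(q[:3]*.1),R*Ro.from_rotvec(q[3:]*.5)
def save(P,R): json.dump([list(P),R.as_quat().tolist()],open("cmd.json","w"))
def get(): a=json.load(open("cmd.json"));return np.array(a[0]),Ro.from_quat(a[1])
def chain(P,R,P1,R1,n):
    "straight move cut in n calls, one (repeatable) row each"
    w=(R.inv()*R1).as_rotvec();Pa,Ra=P.copy(),R
    for i in range(1,n+1):
        o,P,R=rows(P,R,[(Pa+(np.array(P1)-Pa)*i/n,Ra*Ro.from_rotvec(w*i/n))]);print(o[0])
    return P,R
# scoop geometry: grasp point is GX ahead of the handle centre; tool x = -scoop x, tool z = -scoop z
GX=.012;HP=.0188
def tool_from_lip(lip,yaw,pitch):
    "lip: underside of the lip midpoint (world); pitch>0 = nose down. -> TCP pose"
    S=E(0,pitch,yaw); g=np.array(lip)+S.apply([GX-.1425,0,.085-HP])
    return g,S*E(0,180,0)
E
python3 - <<'E'
from plan import *
P,R=np.array([.284,-.612,.227]),E(180,0,-155.09)
T=E(180,0,-14.6)
P,R=chain(P,R,[.6034,-.2967,.2],T,5)
print("down");P,R=chain(P,R,[.6034,-.2967,.0702],T,2);save(P,R);print(P,R.as_euler("xyz",degrees=True))
E
```

```text
[-0.845, 0.303, 0.054, -0.0, 0.0, -0.981]
[-0.888, -0.131, 0.054, -0.0, 0.0, -0.981]
[-0.722, -0.534, 0.054, -0.0, 0.0, -0.98]
[-0.385, -0.81, 0.054, -0.0, 0.0, -0.981]
[0.042, -0.897, 0.054, -0.0, 0.0, -0.981]
down
[-0.0, -0.0, 0.649, -0.0, 0.0, -0.0]
[-0.0, -0.0, 0.649, -0.0, 0.0, -0.0]
[ 0.60343758 -0.29673276  0.0702    ] [ 1.80000000e+02  1.27222187e-14 -1.46007486e+01]
```

Call:
{"fn": "step_arm", "kwargs": {
  "steps": [
    [[-0.845, 0.303, 0.054, 0, 0, -0.981], [-0.845, 0.303, 0.054, 0, 0, -0.981], [-0.845, 0.303, 0.054, 0, 0, -0.981], [-0.845, 0.303, 0.054, 0, 0, -0.981]]
  ],
  "jaw": 0
}}

```text
clock: 0.5
tool_pos: [0.3492, -0.5479, 0.2208]
orientation: [180.0, 0.0, -126.5]
force: [-0.3, -0.5, -0.6]
opening: 0.0875
gripper_force: 0.0
```

Call:
{"fn": "step_arm", "kwargs": {
  "steps": [
    [[-0.888, -0.131, 0.054, 0, 0, -0.981], [-0.888, -0.131, 0.054, 0, 0, -0.981], [-0.888, -0.131, 0.054, 0, 0, -0.981], [-0.888, -0.131, 0.054, 0, 0, -0.981]]
  ]
}}

```text
clock: 0.9
tool_pos: [0.413, -0.4848, 0.2152]
orientation: [180.0, 0.0, -98.4]
force: [-0.1, 0.2, 0.2]
opening: 0.0873
gripper_force: 0.0
```

Call:
{"fn": "step_arm", "kwargs": {
  "steps": [
    [[-0.722, -0.534, 0.054, 0, 0, -0.98], [-0.722, -0.534, 0.054, 0, 0, -0.98], [-0.722, -0.534, 0.054, 0, 0, -0.98], [-0.722, -0.534, 0.054, 0, 0, -0.98]]
  ]
}}

```text
clock: 1.3
tool_pos: [0.4768, -0.4217, 0.2097]
orientation: [180.0, 0.1, -70.4]
force: [0.5, -0.3, -1.3]
opening: 0.0878
gripper_force: 0.0
```

Call:
{"fn": "step_arm", "kwargs": {
  "steps": [
    [[-0.385, -0.81, 0.054, 0, 0, -0.981], [-0.385, -0.81, 0.054, 0, 0, -0.981], [-0.385, -0.81, 0.054, 0, 0, -0.981], [-0.385, -0.81, 0.054, 0, 0, -0.981]]
  ]
}}

```text
clock: 1.7
tool_pos: [0.5405, -0.3586, 0.2041]
orientation: [180.0, 0.1, -42.3]
force: [-0.4, 0.4, 1.3]
opening: 0.0875
gripper_force: 0.0
```

Call:
{"fn": "step_arm", "kwargs": {
  "steps": [
    [[0.042, -0.897, 0.054, 0, 0, -0.981], [0.042, -0.897, 0.054, 0, 0, -0.981], [0.042, -0.897, 0.054, 0, 0, -0.981], [0.042, -0.897, 0.054, 0, 0, -0.981], [0.042, -0.897, 0.054, 0, 0, -0.981]]
  ]
}}

```text
clock: 2.2
tool_pos: [0.6037, -0.2964, 0.1989]
orientation: [-180.0, 0.1, -14.5]
force: [-0.1, 0.1, -0.3]
opening: 0.0873
gripper_force: 0.0
```

```bash
python3 - <<'E'
from plant import *
from h import *
o=get_obs();c=calibration("wrist");p,d=snapshot("wrist");cv2.imwrite("pics/w1.png",p[:,:,::-1])
print(o["joint_pos"].round(1))
W=cloud(p,d,c)
m=(W[...,0]>.55)&(W[...,0]<.68)&(W[...,1]<-.25)&(W[...,1]>-.35)&(W[...,2]>.085)&(W[...,2]<.115)
n,l,s,ce=cv2.connectedComponentsWithStats(m.astype(np.uint8));k=1+s[1:,4].argmax()
q=W[l==k];print(len(q),cv2.minAreaRect((q[:,:2]*1000).astype(np.float32)),np.median(q[:,2]),s[k],ce[k])
E
```

```text
[ -9.6  21.3  -1.8  -0.  -66.9  85. ]
3444 ((618.6246337890625, -304.7642822265625), (19.937673568725586, 83.3104248046875), 76.30499267578125) 0.10028140312818287 [ 304  153   30  122 3444] [318.85075494 213.42015099]
```

View pics/w1.png

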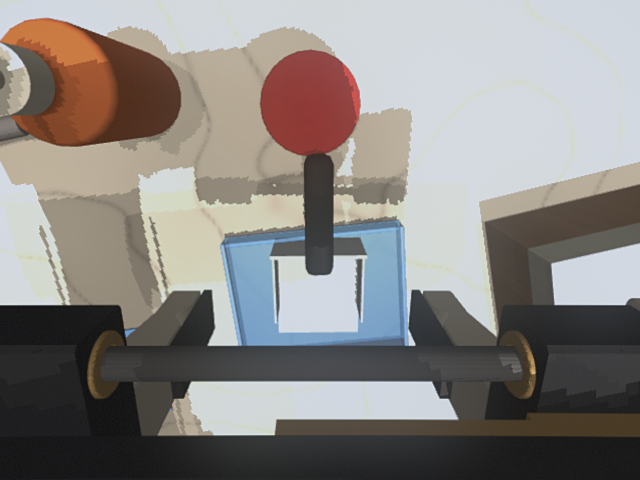

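The wrist view shows the handle at (319,213), in line with the tool. The fingers straddle it and the bottle and tin are clear. Going down to grasp.

```bash
python3 - <<'E'
from plan import *
P,R=np.array([.60343758,-.29673276,.2]),E(180,0,-14.6)
T=E(180,0,-14.1)
P,R=chain(P,R,[.6054,-.2996,.0710],T,2);save(P,R);print(P,R.as_euler("xyz",degrees=True))
P,R=chain(P,R,[.6054,-.2996,.18],T,2);
E
```

```text
[0.013, 0.011, 0.645, -0.0, 0.0, -0.009]
[0.013, 0.012, 0.645, -0.0, 0.0, -0.008]
[ 0.60538055 -0.29960956  0.071     ] [180.           0.         -14.11298587]
[0.0, -0.0, -0.545, -0.0, 0.0, -0.0]
[0.0, -0.0, -0.545, -0.0, 0.0, -0.0]
```

Call:
{"fn": "step_arm", "kwargs": {
  "steps": [
    [[0.013, 0.011, 0.645, 0, 0, -0.009], [0.013, 0.011, 0.645, 0, 0, -0.009], [0.013, 0.011, 0.645, 0, 0, -0.009]]
  ]
}}

```text
clock: 2.55
tool_pos: [0.6026, -0.2981, 0.1322]
orientation: [180.0, 0.3, -14.4]
force: [-0.3, -0.2, 0.3]
opening: 0.0873
gripper_force: 0.0
```

Call:
{"fn": "step_arm", "kwargs": {
  "steps": [
    [[0.006, 0.006, 0.3, 0, 0, -0.004], [0.013, 0.012, 0.5, 0, 0, -0.008], [0.013, 0.012, 0.645, 0, 0, -0.008], [0.013, 0.012, 0.645, 0, 0, -0.008]]
  ]
}}

```text
clock: 2.95
tool_pos: [0.6051, -0.2998, 0.0697]
orientation: [180.0, 0.1, -14.1]
force: [0.4, -0.4, 0.2]
opening: 0.0876
gripper_force: 0.0
```

Call:
{"fn": "step_arm", "kwargs": {
  "steps": [
    [[0, 0, 0, 0, 0, 0], [0, 0, 0, 0, 0, 0], [0, 0, 0, 0, 0, 0], [0, 0, 0, 0, 0, 0], [0, 0, 0, 0, 0, 0], [0, 0, 0, 0, 0, 0], [0, 0, 0, 0, 0, 0], [0, 0, 0, 0, 0, 0]]
  ],
  "jaw": 255
}}

```text
clock: 3.75
tool_pos: [0.6057, -0.2998, 0.0705]
orientation: [180.0, 0.0, -14.1]
force: [0.5, 0.5, 0.7]
opening: 0.0293
gripper_force: 0.0
```

Call:
{"fn": "step_arm", "kwargs": {
  "steps": [
    [[0, 0, -0.1, 0, 0, 0], [0, 0, -0.25, 0, 0, 0], [0, 0, -0.4, 0, 0, 0], [0, 0, -0.5, 0, 0, 0], [0, 0, -0.5, 0, 0, 0]]
  ]
}}

```text
clock: 4.25
tool_pos: [0.6071, -0.3002, 0.1234]
orientation: [180.0, -0.3, -14.1]
force: [0.4, -0.1, -1.2]
opening: 0.0195
gripper_force: 29.9
```

Call:
{"fn": "step_arm", "kwargs": {
  "steps": [
    [[0, 0, -0.3, 0, 0, 0], [0, 0, -0.6, 0, 0, 0], [0, 0, -0.8, 0, 0, 0], [0, 0, -0.8, 0, 0, 0], [0, 0, -0.8, 0, 0, 0]]
  ]
}}

```text
clock: 4.75
tool_pos: [0.6054, -0.2995, 0.2001]
orientation: [-180.0, 0.0, -14.1]
force: [0.7, 0.2, -2.7]
opening: 0.0199
gripper_force: 30.0
```

```bash
cat > look.py <<'E'
"scoop points in tool-fixed scoop frame (origin: grasp point, x nose, z up) from a wrist snapshot"
from plant import *
from plan import *
def look(name):
    o=get_obs();c=calibration("wrist");p,d=snapshot("wrist")
    np.savez(f"pics/{name}.npz",p=p,d=d,**c);cv2.imwrite(f"pics/{name}.png",p[:,:,::-1])
    R=E(*o["orientation"]);g=np.array(o["tool_pos"])-R.apply([0,0,HP])
    W=cloud(p,d,c);S=(R*E(0,180,0)).inv().apply((W-g).reshape(-1,3)).reshape(W.shape)
    return p,W,S,o
if __name__=="__main__":
    import sys
    p,W,S,o=look(sys.argv[1]);print(o["tool_pos"],o["orientation"],o["joint_pos"].round(1),o["force"].round(1))
    fl=(S[...,2]<-.06)&(S[...,2]>-.11)&(S[...,0]>.04)&(S[...,0]<.16)&(abs(S[...,1])<.05)
    print("floor n",fl.sum())
    q=S[fl];a=np.c_[q[:,0],q[:,1],np.ones(len(q))]
    for _ in range(4):
        k=np.linalg.lstsq(a,q[:,2],rcond=None)[0];r=q[:,2]-a@k;s=abs(r)<.004;q,a=q[s],a[s]
    print("floor z = kx,ky,k0",k,"z at x=.08",k@[.08,0,1],"x range",np.percentile(q[:,0],[.5,99.5]),"y range",np.percentile(q[:,1],[.5,99.5]),len(q))
    fr=q[q[:,0]>np.percentile(q[:,0],60)];print("rect",cv2.minAreaRect((q[:,:2]*1000).astype(np.float32)))
E
python3 look.py w2
```

```text
[ 0.6054264  -0.29946667  0.20011303] [-1.79961497e+02  9.10552060e-04 -1.41277071e+01] [ -9.8  21.5  -1.4  -0.  -67.1  85.7] [ 0.7  0.2 -2.7]
floor n 2203
floor z = kx,ky,k0 [-0.02047293  0.00291306 -0.09272353] z at x=.08 -0.0943613615412 x range [0.09735387 0.12734245] y range [-0.02937385  0.02830044] 2203
rect ((112.29900360107422, -0.932708740234375), (31.886045455932617, 60.61048889160156), 1.5896838903427124)
```

View pics/w2.png

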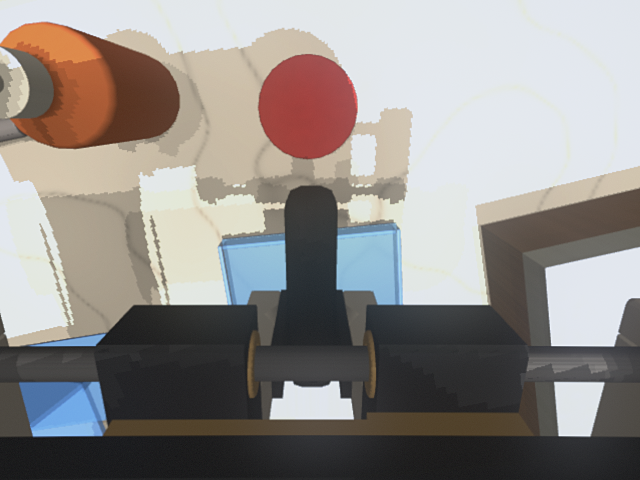

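The wrist view shows the handle gripped at (312,270), but the jaw closed late, so the grasp looks high. I'll check the handle top.

```bash
python3 - <<'E'
from plan import *
p,d,c=load("pics/w2.npz");W=cloud(p,d,c)
R=E(180,0,-14.13);g=np.array([.6054,-.2995,.2001])-R.apply([0,0,HP])
S=(R*E(0,180,0)).inv().apply((W-g).reshape(-1,3)).reshape(W.shape)
q=S[190:300,295:330].reshape(-1,3);q=q[(abs(q[:,1])<.012)&(q[:,2]>-.03)&(q[:,2]<.03)]
print(len(q),np.percentile(q,[1,50,99],axis=0).round(4),np.polyfit(q[:,0],q[:,2],1))
print([S[330:440:15,u].round(3).tolist() for u in (312,)])
E
```

```text
3833 [[-0.0566 -0.0068 -0.0047]
 [-0.0378 -0.0004  0.002 ]
 [-0.0156  0.006   0.0037]] [0.0366157  0.00308728]
[[[-0.002, -0.0, 0.002], [0.005, -0.0, 0.002], [-0.031, -0.001, 0.064], [-0.028, -0.001, 0.066], [nan, nan, nan], [0.116, -0.0, -0.094], [-0.023, -0.001, 0.073], [-0.026, -0.001, 0.08]]]
```

Call:
{"fn": "step_arm", "kwargs": {
  "steps": [
    [[0, 0, 0.3, 0, 0, 0], [0, 0, 0.6, 0, 0, 0], [0, 0, 0.8, 0, 0, 0], [0, 0, 0.9, 0, 0, 0], [0, 0, 0.9, 0, 0, 0]]
  ]
}}

```text
clock: 5.3
tool_pos: [0.6042, -0.2994, 0.1078]
orientation: [180.0, 0.3, -14.1]
force: [0.1, -0.1, -1.7]
opening: 0.0195
gripper_force: 30.0
```

Call:
{"fn": "step_arm", "kwargs": {
  "steps": [
    [[0, 0, 0.1, 0, 0, 0], [0, 0, 0.2, 0, 0, 0], [0, 0, 0.26, 0, 0, 0], [0, 0, 0.285, 0, 0, 0], [0, 0, 0.285, 0, 0, 0], [0, 0, 0.285, 0, 0, 0]]
  ]
}}

```text
clock: 5.9
tool_pos: [0.6165, -0.3042, 0.0924]
orientation: [179.8, -1.4, -13.9]
force: [9.9, -7.6, 26.5]
opening: 0.0199
gripper_force: 30.0
```

Call:
{"fn": "step_arm", "kwargs": {
  "steps": [
    [[0, 0, 0, 0, 0, 0], [0, 0, 0, 0, 0, 0], [0, 0, 0, 0, 0, 0], [0, 0, 0, 0, 0, 0], [0, 0, 0.06, 0, 0, 0], [0, 0, 0.115, 0, 0, 0], [0, 0, 0.115, 0, 0, 0], [0, 0, 0.115, 0, 0, 0]]
  ],
  "jaw": 140
}}

```text
clock: 6.7
tool_pos: [0.6054, -0.2997, 0.0699]
orientation: [180.0, 0.1, -14.1]
force: [0.3, -0.9, 0.8]
opening: 0.0395
gripper_force: 0.0
```

Call:
{"fn": "step_arm", "kwargs": {
  "steps": [
    [[0, 0, 0, 0, 0, 0], [0, 0, 0, 0, 0, 0], [0, 0, 0, 0, 0, 0], [0, 0, 0, 0, 0, 0], [0, 0, 0, 0, 0, 0], [0, 0, 0, 0, 0, 0], [0, 0, 0, 0, 0, 0], [0, 0, 0, 0, 0, 0], [0, 0, 0, 0, 0, 0], [0, 0, 0, 0, 0, 0]]
  ],
  "jaw": 255
}}

```text
clock: 7.7
tool_pos: [0.6058, -0.2997, 0.0707]
orientation: [-180.0, -0.0, -14.1]
force: [-0.3, 2.0, 2.0]
opening: 0.0197
gripper_force: 30.0
```

```bash
python3 look.py w3; python3 - <<'E'
from plant import *
import cv2
p,d=snapshot("side");a=p[90:290,300:500,::-1]
q,_=snapshot("wrist")
cv2.imwrite("pics/s3.png",cv2.hconcat([cv2.resize(a,(400,400),interpolation=2),cv2.resize(q[:,:,::-1],(400,400))]))
E
```

```text
[ 0.60580196 -0.29972822  0.07070401] [-1.79996422e+02 -1.60969791e-02 -1.41089661e+01] [ -9.8  27.8  -9.7  -0.  -52.5  85.7] [-0.3  2.   2. ]
floor n 1621
floor z = kx,ky,k0 [-0.00685832 -0.00243971 -0.08228883] z at x=.08 -0.08283749111660312 x range [0.08954073 0.11903047] y range [-0.02863924  0.02749728] 1621
rect ((103.68218231201172, -0.7282371520996094), (31.407257080078125, 57.74176788330078), 0.7498997449874878)
```

View pics/s3.png

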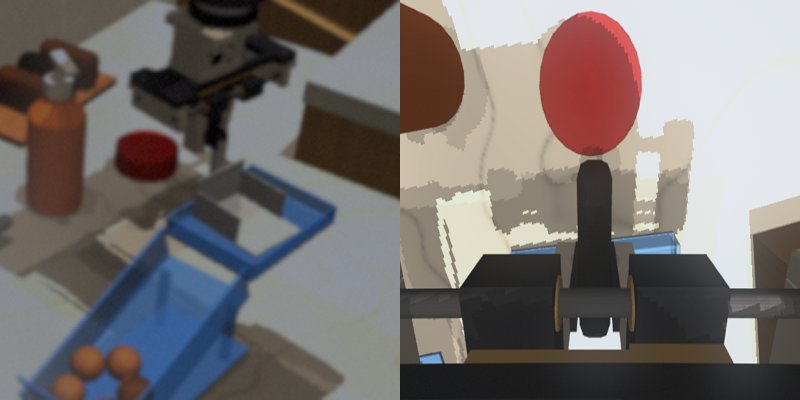

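```bash
sed -i 's/^GX=.012/GX=.0225/' plan.py; cat >> plan.py <<'E'
C=np.array([.4903,.1105,.014]);YAW=85.5
F=E(0,20,YAW)   # slope floor frame: x down the slope, z normal
def at(s,h,dpitch=0,y=0):
    "TCP pose with lip underside s (m) before the corner, h off the floor, extra nose-down pitch"
    return tool_from_lip(C+F.apply([-s,y,h]),YAW,20+dpitch)
E
python3 - <<'E'
from plan import *
P,R=get();print("lift")
P,R=chain(P,R,P+[0,0,.18],R,2)
P1,R1=at(.13,.06);print("goal",P1,R1.as_euler("xyz",degrees=True))
P,R=chain(P,R,P1,R1,3);save(P,R);print(P)
E
```

```text
lift
[-0.0, 0.0, -0.9, 0.0, 0.0, 0.0]
[-0.0, 0.0, -0.9, 0.0, 0.0, 0.0]
goal [ 0.47525467 -0.08066908  0.21809424] [-180.   -20.   -94.5]
[-0.599, -0.602, 0.11, -0.163, 0.193, 0.925]
[-0.81, -0.275, 0.004, -0.163, 0.193, 0.925]
[-0.844, 0.12, -0.084, -0.163, 0.193, 0.925]
[ 0.47521027 -0.08066644  0.2180656 ]
```

Call:
{"fn": "step_arm", "kwargs": {
  "steps": [
    [[0, 0, -0.2, 0, 0, 0], [0, 0, -0.45, 0, 0, 0], [0, 0, -0.7, 0, 0, 0], [0, 0, -0.9, 0, 0, 0]]
  ]
}}

```text
clock: 8.25
tool_pos: [0.6055, -0.3, 0.1613]
orientation: [180.0, 0.0, -14.1]
force: [1.0, 0.4, -1.3]
opening: 0.02
gripper_force: 30.0
```

Call:
{"fn": "step_arm", "kwargs": {
  "steps": [
    [[0, 0, -0.3, 0, 0, 0], [0, 0, -0.6, 0, 0, 0], [0, 0, -0.8, 0, 0, 0], [0, 0, -0.9, 0, 0, 0]]
  ]
}}

```text
clock: 8.65
tool_pos: [0.606, -0.3002, 0.2523]
orientation: [180.0, -0.1, -14.1]
force: [-0.2, -0.2, -3.0]
opening: 0.0198
gripper_force: 30.0
```

Call:
{"fn": "step_arm", "kwargs": {
  "steps": [
    [[-0.15, -0.15, 0.028, -0.041, 0.048, 0.231], [-0.3, -0.301, 0.055, -0.081, 0.096, 0.462], [-0.45, -0.452, 0.082, -0.122, 0.145, 0.694], [-0.599, -0.602, 0.11, -0.163, 0.193, 0.925], [-0.599, -0.602, 0.11, -0.163, 0.193, 0.925]]
  ]
}}

```text
clock: 9.15
tool_pos: [0.5598, -0.2248, 0.238]
orientation: [176.7, -6.3, -40.6]
force: [-0.4, 0.6, -1.8]
opening: 0.0199
gripper_force: 30.0
```

Call:
{"fn": "step_arm", "kwargs": {
  "steps": [
    [[-0.202, -0.069, 0.001, -0.041, 0.048, 0.231], [-0.405, -0.138, 0.002, -0.081, 0.096, 0.462], [-0.607, -0.206, 0.003, -0.122, 0.145, 0.694], [-0.81, -0.275, 0.004, -0.163, 0.193, 0.925], [-0.81, -0.275, 0.004, -0.163, 0.193, 0.925]]
  ]
}}

```text
clock: 9.65
tool_pos: [0.5174, -0.1526, 0.2272]
orientation: [176.5, -13.6, -67.1]
force: [-0.2, 0.4, -2.7]
opening: 0.02
gripper_force: 30.0
```

Call:
{"fn": "step_arm", "kwargs": {
  "steps": [
    [[-0.211, 0.03, -0.021, -0.041, 0.048, 0.231], [-0.422, 0.06, -0.042, -0.081, 0.096, 0.462], [-0.633, 0.09, -0.063, -0.122, 0.145, 0.694], [-0.844, 0.12, -0.084, -0.163, 0.193, 0.925], [-0.844, 0.12, -0.084, -0.163, 0.193, 0.925], [-0.844, 0.12, -0.084, -0.163, 0.193, 0.925]]
  ]
}}

```text
clock: 10.25
tool_pos: [0.4758, -0.0806, 0.2172]
orientation: [179.9, -20.0, -94.2]
force: [0.3, 0.3, -2.1]
opening: 0.0195
gripper_force: 30.0
```

```bash
python3 look.py w4; cat > tl.py <<'E'
"scoop pan edges from the top camera, in the tool-fixed scoop frame and in the slope frame"
from look import *
import sys
o=get_obs();c=calibration("top");p,d=snapshot("top");np.savez(f"pics/{sys.argv[1]}.npz",p=p,d=d,**c);cv2.imwrite(f"pics/{sys.argv[1]}.png",p[:,:,::-1])
R=E(*o["orientation"]);g=np.array(o["tool_pos"])-R.apply([0,0,HP])
W=cloud(p,d,c);S=(R*E(0,180,0)).inv().apply((W-g).reshape(-1,3)).reshape(W.shape)
m=(S[...,2]<-.07)&(S[...,2]>-.095)&(S[...,0]>.03)&(S[...,0]<.14)&(abs(S[...,1])<.055)
q=S[m];print(len(q))
if len(q)>10: print("x,y,z pct",np.percentile(q,[1,50,99],axis=0).round(4))
E
python3 tl.py t4
```

```text
[ 0.47576183 -0.08064833  0.21717987] [179.88342791 -19.97075613 -94.2227137 ] [ 27.5   4.2 -32.2  18.5 -65.7 -41.2] [ 0.3  0.3 -2.1]
floor n 1659
floor z = kx,ky,k0 [-0.02683174  0.00073719 -0.08168331] z at x=.08 -0.08382985367305655 x range [0.09070991 0.12184234] y range [-0.0286138   0.02800874] 1659
rect ((106.03176879882812, -0.3304710388183594), (58.33749008178711, 32.353240966796875), 89.99699401855469)
0
```

View pics/t4.png

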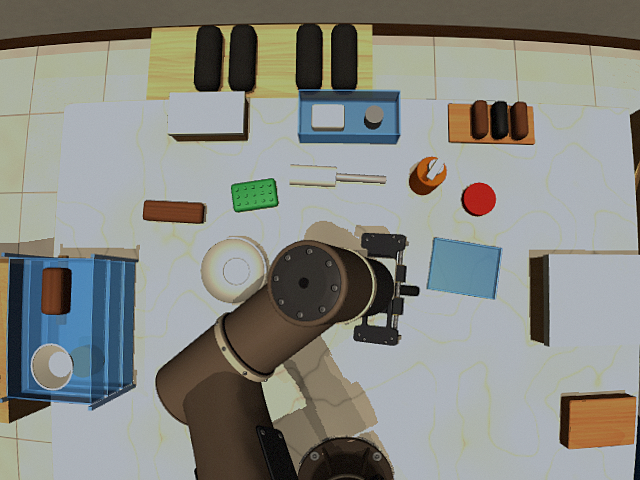

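The top view shows the arm covering the scoop and slope tray, and the empty rest tray at (465,267). The side camera can give the lateral alignment numerically.

```bash
cat > sl.py <<'E'
from look import *
import sys
o=get_obs();c=calibration("side");p,d=snapshot("side");np.savez(f"pics/{sys.argv[1]}.npz",p=p,d=d,**c);cv2.imwrite(f"pics/{sys.argv[1]}.png",p[:,:,::-1])
R=E(*o["orientation"]);g=np.array(o["tool_pos"])-R.apply([0,0,HP])
W=cloud(p,d,c);S=(R*E(0,180,0)).inv().apply((W-g).reshape(-1,3)).reshape(W.shape)
f=F.inv().apply((W-C).reshape(-1,3)).reshape(W.shape)
m=(S[...,2]<-.04)&(S[...,2]>-.095)&(S[...,0]>.01)&(S[...,0]<.135)&(abs(S[...,1])<.06)&(f[...,2]>.003)
q=S[m];print(m.sum())
print("S pct 1,5,25,50,75,95,99\n",np.percentile(q,[1,5,25,50,75,95,99],axis=0).round(4))
print("F pct\n",np.percentile(f[m],[1,5,25,50,75,95,99],axis=0).round(4))
m2=m&(S[...,2]<-.075)&(abs(S[...,1])<.034);q=S[m2];print("floor pts",m2.sum())
if m2.sum()>30:
    k=np.linalg.lstsq(np.c_[q[:,:2],np.ones(len(q))],q[:,2],rcond=None)[0];print("plane",k,"lip x",np.percentile(q[:,0],[98,99.5]))
# tray walls tops in F
w=(f[...,2]>.038)&(f[...,2]<.046)&(f[...,0]<0)&(f[...,0]>-.19)
for s in (1,-1):
    a=f[w&(f[...,1]*s>.038)&(f[...,1]*s<.056)];print("wall",s,len(a),np.percentile(a[:,1],[5,50,95]).round(4))
fl=(abs(f[...,2])<.006)&(f[...,0]<-.1)&(f[...,0]>-.19)&(abs(f[...,1])<.04);print("floor h",fl.sum(),np.median(f[fl],0))
E
python3 sl.py s4
```

```text
2675
S pct 1,5,25,50,75,95,99
 [[ 0.0303 -0.0373 -0.0894]
 [ 0.0315 -0.0363 -0.0883]
 [ 0.0411 -0.0246 -0.0865]
 [ 0.0707 -0.0014 -0.0849]
 [ 0.0974  0.0208 -0.069 ]
 [ 0.123   0.0413 -0.0504]
 [ 0.1278  0.0423 -0.0419]]
F pct
 [[-0.2199 -0.0377  0.0549]
 [-0.2187 -0.0367  0.0559]
 [-0.2092 -0.025   0.0577]
 [-0.1796 -0.0018  0.0593]
 [-0.1529  0.0205  0.0752]
 [-0.1273  0.0409  0.0938]
 [-0.1225  0.042   0.1023]]
floor pts 1523
plane [-0.02933829  0.0050251  -0.08342661] lip x [0.12756401 0.1289518 ]
wall 1 283 [0.0457 0.0485 0.0506]
wall -1 200 [-0.0479 -0.0451 -0.0428]
floor h 845 [-0.12781725 -0.00076379 -0.00217528]
```

```bash
python3 - <<'E'
s=open("plan.py").read()
s=s.replace("GX=.0225","GX=.0185;DP=1.6").replace("g=np.array(lip)+S.apply([GX-.1425,0,.085-HP])\n    return g,S*E(0,180,0)","T=S*E(0,-DP,0)*E(0,180,0)\n    return np.array(lip)+S.apply([GX-.1425,0,.0855])+T.apply([0,0,HP]),T")
open("plan.py","w").write(s)
E
cat > prt.py <<'E'
from plan import *
def call(seq):
    P,R=get();o,P,R=rows(P,R,seq);save(P,R);print(str(o).replace(" ",""),P.round(4));return P,R
E
python3 - <<'E'
from prt import *
call([at(.127,h) for h in (.05,.035,.022,.013,.008,.005,.004,.004)])
call([at(s,.004) for s in np.linspace(.121,.045,14)])
E
```

```text
[[0.005,-0.0,0.095,-0.0,-0.055,0.0],[0.005,-0.0,0.245,-0.0,-0.055,0.0],[0.005,-0.0,0.375,-0.0,-0.055,0.0],[0.005,-0.0,0.465,-0.0,-0.055,0.0],[0.005,-0.0,0.515,-0.0,-0.055,0.0],[0.005,-0.0,0.545,-0.0,-0.055,0.0],[0.005,-0.0,0.555,-0.0,-0.055,0.0],[0.005,-0.0,0.555,-0.0,-0.055,0.0]] [ 0.4737 -0.1     0.1661]
[[-0.06,-0.0,0.001,-0.0,-0.0,0.0],[-0.118,-0.0,0.003,-0.0,-0.0,0.0],[-0.177,-0.0,0.005,-0.0,-0.0,0.0],[-0.235,-0.0,0.006,-0.0,-0.0,0.0],[-0.294,-0.0,0.008,-0.0,-0.0,0.0],[-0.352,-0.0,0.009,-0.0,-0.0,0.0],[-0.411,-0.0,0.011,-0.0,-0.0,0.0],[-0.469,-0.0,0.013,-0.0,-0.0,0.0],[-0.528,-0.001,0.014,-0.0,-0.0,0.0],[-0.586,-0.001,0.016,-0.0,-0.0,0.0],[-0.644,-0.001,0.018,-0.0,-0.0,0.0],[-0.703,-0.001,0.019,-0.0,-0.0,0.0],[-0.761,-0.001,0.021,-0.0,-0.0,0.0],[-0.82,-0.001,0.022,-0.0,-0.0,0.0]] [ 0.4798 -0.0232  0.1381]
```

Call:
{"fn": "step_arm", "kwargs": {
  "steps": [
    [[0.005, 0, 0.095, 0, -0.055, 0], [0.005, 0, 0.245, 0, -0.055, 0], [0.005, 0, 0.375, 0, -0.055, 0], [0.005, 0, 0.465, 0, -0.055, 0], [0.005, 0, 0.515, 0, -0.055, 0], [0.005, 0, 0.545, 0, -0.055, 0], [0.005, 0, 0.555, 0, -0.055, 0], [0.005, 0, 0.555, 0, -0.055, 0]]
  ]
}}

```text
clock: 11.2
tool_pos: [0.4742, -0.1002, 0.1659]
orientation: [-180.0, -18.4, -94.5]
force: [-0.1, -1.1, -2.3]
opening: 0.0199
gripper_force: 30.0
```

```bash
python3 sl.py s5|head -22; python3 look.py w5
```

```text
2838
S pct 1,5,25,50,75,95,99
 [[ 0.0304 -0.0464 -0.0889]
 [ 0.0315 -0.0442 -0.088 ]
 [ 0.0483 -0.0332 -0.0861]
 [ 0.0775 -0.0045 -0.0817]
 [ 0.104   0.0229 -0.0594]
 [ 0.1261  0.0499 -0.0485]
 [ 0.1321  0.0509 -0.0424]]
F pct
 [[-0.2189 -0.0469  0.0032]
 [-0.2178 -0.0447  0.0037]
 [-0.2008 -0.0337  0.0055]
 [-0.1714 -0.005   0.0096]
 [-0.1448  0.0224  0.0319]
 [-0.1228  0.0494  0.0428]
 [-0.1171  0.0505  0.0477]]
floor pts 1290
plane [-0.0350483   0.0057338  -0.08289768] lip x [0.12759012 0.12871557]
wall 1 311 [0.0419 0.0483 0.0507]
wall -1 280 [-0.0481 -0.045  -0.0429]
floor h 1027 [-0.13735953 -0.00412697  0.00379028]
[ 0.47427295 -0.1000597   0.16596549] [-179.9669696   -18.40032874  -94.47729288] [ 24.2   6.5 -36.8  19.2 -57.3 -40.7] [ 1.5  0.  -3. ]
floor n 1656
floor z = kx,ky,k0 [-0.02057098  0.00012133 -0.08236589] z at x=.08 -0.0840115724144775 x range [0.09126556 0.12187341] y range [-0.02861545  0.02794485] 1656
rect ((106.4030990600586, -0.5868167877197266), (32.997314453125, 58.20214080810547), 1.0910519361495972)
```

```bash
python3 - <<'E'
from prt import *
save(*[at(.127,.004)[i] for i in (0,1)])
call([at(s,h) for s,h in zip(np.linspace(.121,.045,14),np.linspace(.004,.001,14))])
E
```

```text
[[-0.06,-0.0,0.002,0.0,0.0,0.0],[-0.118,-0.0,0.006,0.0,0.0,0.0],[-0.177,-0.0,0.01,0.0,0.0,0.0],[-0.235,-0.0,0.013,0.0,0.0,0.0],[-0.293,-0.0,0.017,0.0,0.0,0.0],[-0.352,-0.0,0.021,0.0,0.0,0.0],[-0.41,-0.0,0.025,0.0,0.0,0.0],[-0.469,-0.0,0.029,0.0,0.0,0.0],[-0.527,-0.0,0.033,0.0,0.0,0.0],[-0.585,-0.0,0.037,0.0,0.0,0.0],[-0.644,-0.0,0.041,0.0,0.0,0.0],[-0.702,-0.0,0.045,0.0,0.0,0.0],[-0.76,-0.0,0.049,0.0,0.0,0.0],[-0.819,-0.0,0.053,0.0,0.0,0.0]] [ 0.4797 -0.0242  0.1352]
```

Call:
{"fn": "step_arm", "kwargs": {
  "steps": [
    [[-0.06, 0, 0.002, 0, 0, 0], [-0.118, 0, 0.006, 0, 0, 0], [-0.177, 0, 0.01, 0, 0, 0], [-0.235, 0, 0.013, 0, 0, 0], [-0.293, 0, 0.017, 0, 0, 0], [-0.352, 0, 0.021, 0, 0, 0], [-0.41, 0, 0.025, 0, 0, 0], [-0.469, 0, 0.029, 0, 0, 0], [-0.527, 0, 0.033, 0, 0, 0], [-0.585, 0, 0.037, 0, 0, 0], [-0.644, 0, 0.041, 0, 0, 0], [-0.702, 0, 0.045, 0, 0, 0], [-0.76, 0, 0.049, 0, 0, 0], [-0.819, 0, 0.053, 0, 0, 0], [-0.819, 0, 0.053, 0, 0, 0]]
  ]
}}

```text
clock: 12.8
tool_pos: [0.4801, -0.0238, 0.1345]
orientation: [180.0, -18.4, -94.4]
force: [-0.2, -0.2, -2.1]
opening: 0.0198
gripper_force: 30.0
```

```bash
cat > balls.py <<'E'
"ball centres in slope frame F (x down slope from corner, z normal) from the side camera"
from look import *
import sys
o=get_obs();c=calibration("side");p,d=snapshot("side");cv2.imwrite(f"pics/{sys.argv[1]}.png",p[:,:,::-1])
hsv=cv2.cvtColor(p,cv2.COLOR_RGB2HSV);W=cloud(p,d,c);f=F.inv().apply((W-C).reshape(-1,3)).reshape(W.shape)
m=(hsv[...,0]<20)&(hsv[...,1]>110)&(W[...,0]>.4)&(W[...,0]<.62)&(W[...,1]>-.15)&(W[...,1]<.4)&(W[...,2]>.005)&(W[...,2]<.3)
n,l,s,ce=cv2.connectedComponentsWithStats(m.astype(np.uint8))
for k in range(1,n):
    if s[k,4]>25:
        q=f[l==k];b=W[l==k];print("px",ce[k].round(0),s[k,4],"bbox",s[k,2:4],"F med",np.median(q,0).round(3),"F rng",np.ptp(q,0).round(3),"W",np.median(b,0).round(3))
x=cv2.HoughCircles(cv2.GaussianBlur(m.astype(np.uint8)*255,(3,3),0),cv2.HOUGH_GRADIENT,1,9,param1=100,param2=7,minRadius=6,maxRadius=12)
if x is not None:
    for u,v,r in x[0]:
        if m[int(v),int(u)]: print("circ",u,v,r,"F",f[int(v),int(u)].round(3),"W",W[int(v),int(u)].round(3))
E
python3 balls.py b5
```

```text
px [344. 270.] 105 bbox [11 12] F med [-0.048 -0.02   0.032] F rng [0.023 0.023 0.015] W [0.508 0.076 0.061]
px [362. 277.] 312 bbox [19 28] F med [-0.054  0.016  0.033] F rng [0.049 0.045 0.02 ] W [0.471 0.071 0.062]
px [350. 293.] 96 bbox [12 13] F med [-0.017  0.017  0.028] F rng [0.021 0.018 0.015] W [0.472 0.106 0.046]
circ 359.5 281.5 10.3 F [-0.044  0.016  0.031] W [0.471 0.081 0.058]
circ 361.5 270.5 7.3 F [-0.062  0.008  0.035] W [0.479 0.064 0.068]
circ 352.5 290.5 8.4 F [-0.023  0.016  0.029] W [0.473 0.1   0.049]
circ 341.5 270.5 8.0 F [-0.043 -0.024  0.034] W [0.512 0.08  0.061]
```

```bash
python3 - <<'E'
from prt import *
call([at(s,.001) for s in np.linspace(.041,.008,9)])
E
```

```text
[[-0.04,-0.0,0.001,0.0,0.0,0.0],[-0.081,-0.0,0.002,0.0,0.0,0.0],[-0.122,-0.0,0.003,0.0,0.0,0.0],[-0.164,-0.0,0.004,0.0,0.0,0.0],[-0.205,-0.0,0.006,0.0,0.0,0.0],[-0.246,0.0,0.007,0.0,0.0,0.0],[-0.287,-0.0,0.008,0.0,0.0,0.0],[-0.328,-0.0,0.009,0.0,0.0,0.0],[-0.37,-0.0,0.01,0.0,0.0,0.0]] [0.4824 0.0105 0.1226]
```

Call:
{"fn": "step_arm", "kwargs": {
  "steps": [
    [[-0.04, 0, 0.001, 0, 0, 0], [-0.081, 0, 0.002, 0, 0, 0], [-0.122, 0, 0.003, 0, 0, 0], [-0.164, 0, 0.004, 0, 0, 0], [-0.205, 0, 0.006, 0, 0, 0], [-0.246, 0, 0.007, 0, 0, 0], [-0.287, 0, 0.008, 0, 0, 0], [-0.328, 0, 0.009, 0, 0, 0], [-0.37, 0, 0.01, 0, 0, 0], [-0.37, 0, 0.01, 0, 0, 0]]
  ]
}}

```text
clock: 13.85
tool_pos: [0.4828, 0.0107, 0.122]
orientation: [180.0, -18.4, -94.5]
force: [-0.1, -0.6, -2.6]
opening: 0.02
gripper_force: 30.0
```

```bash
python3 balls.py b6; python3 look.py w6; python3 -c "
import cv2
a=cv2.imread('pics/b6.png')[220:340,270:450];cv2.imwrite('pics/c6.png',cv2.resize(a,(780,520),interpolation=2))"
```

```text
px [365. 268.] 106 bbox [12 13] F med [-0.07   0.01   0.032] F rng [0.022 0.02  0.014] W [0.476 0.057 0.069]
px [345. 272.] 86 bbox [10 13] F med [-0.044 -0.015  0.034] F rng [0.023 0.018 0.012] W [0.503 0.079 0.061]
px [362. 283.] 142 bbox [14 14] F med [-0.043  0.025  0.033] F rng [0.027 0.025 0.013] W [0.463 0.084 0.06 ]
px [346. 291.] 167 bbox [16 14] F med [-0.014  0.011  0.033] F rng [0.025 0.035 0.022] W [0.479 0.11  0.05 ]
circ 346.5 291.5 6.9 F [-0.013  0.011  0.035] W [0.479 0.111 0.051]
circ 357.5 282.5 11.4 F [-0.038  0.017  0.036] W [0.471 0.088 0.061]
circ 361.5 268.5 8.7 F [-0.066  0.005  0.034] W [0.482 0.061 0.069]
circ 346.5 272.5 6.6 F [-0.044 -0.013  0.035] W [0.501 0.08  0.062]
[0.48273305 0.01056165 0.12201281] [-179.99720478  -18.40660663  -94.46599131] [ 35.9  11.8 -36.2  17.  -55.4 -51.7] [ 0.1 -0.8 -2.1]
floor n 495
floor z = kx,ky,k0 [-1.15671676 -0.19310861  0.04964844] z at x=.08 -0.04288889708794834 x range [0.09661826 0.12072927] y range [-0.02614429  0.00887741] 305
rect ((102.809326171875, -5.761013031005859), (26.635011672973633, 32.87331771850586), 30.539199829101562)
```

View pics/c6.png

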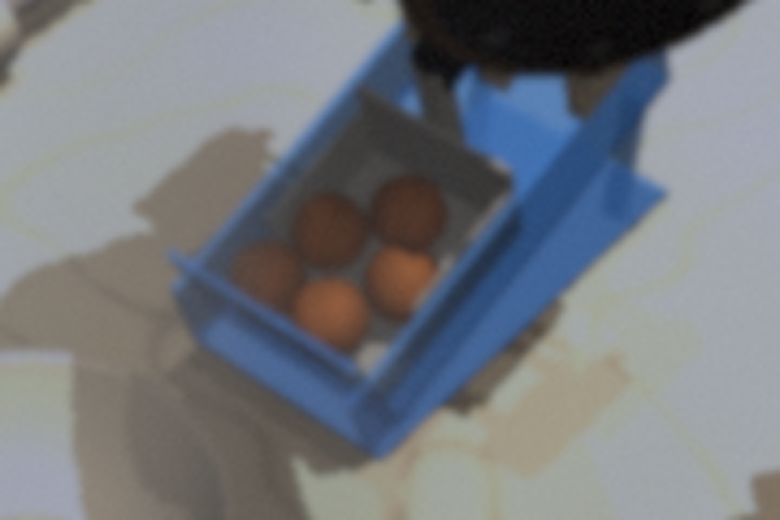

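The side crop shows all five balls in the pan, at (270,270), (330,230), (410,210), (400,280) and (330,315) in the crop. The lip is by the end wall. Next I tilt back along the end wall and lift.

```bash
python3 - <<'E'
from prt import *
g=lambda t:at(.005-.15*.1*np.sin(np.radians(t)),.1*np.sin(np.radians(t))+.003,-t)
call([g(t) for t in (0,2,5,8,11,14,17,20,23,26,26)])
call([g(t) for t in (29,32,35,35,35)])
P,R=get()
call([(P+[0,0,z],R) for z in (.02,.05,.08,.1,.1)])
E
```

```text
[[-0.03,-0.0,-0.019,0.0,0.0,0.0],[-0.013,0.0,-0.011,-0.0,-0.07,0.0],[0.011,-0.0,0.003,0.0,-0.175,0.0],[0.031,0.0,0.019,-0.0,-0.279,0.0],[0.047,0.0,0.036,-0.0,-0.384,0.0],[0.06,0.0,0.055,-0.0,-0.489,0.0],[0.07,-0.0,0.076,0.0,-0.593,0.0],[0.075,0.0,0.099,0.0,-0.698,0.0],[0.078,0.0,0.123,0.0,-0.803,0.0],[0.076,0.0,0.149,0.0,-0.908,0.0],[0.076,0.0,0.149,0.0,-0.908,0.0]] [ 0.4815 -0.0014  0.1109]
[[0.007,0.0,0.026,0.0,-0.104,0.0],[0.012,0.0,0.056,0.0,-0.209,-0.0],[0.014,-0.0,0.088,0.0,-0.314,0.0],[0.014,-0.0,0.088,0.0,-0.314,0.0],[0.014,-0.0,0.088,0.0,-0.314,0.0]] [ 0.4815 -0.0016  0.102 ]
[[-0.057,0.0,-0.192,0.0,0.0,0.0],[-0.143,0.0,-0.479,0.0,0.0,0.0],[-0.229,0.0,-0.767,0.0,0.0,0.0],[-0.286,0.0,-0.958,0.0,0.0,0.0],[-0.286,0.0,-0.958,0.0,0.0,0.0]] [ 0.4815 -0.0016  0.2019]
```

```bash
python3 - <<'E'
from prt import *
g=lambda t:at(.005-.15*.1*np.sin(np.radians(t)),.1*np.sin(np.radians(t))+.003,-t)
P,R=g(26);save(P,R)
tl=lambda z,t:(lambda L:tool_from_lip(L,YAW,20-t))(C+F.apply([-.005+.015*np.sin(np.radians(26)),0,.1*np.sin(np.radians(26))+.003])+[0,0,z])
call([tl(z,t) for z,t in ((.008,26),(.025,27),(.045,28),(.065,30),(.085,32),(.095,32),(.095,32))])
E
```

```text
[[-0.011,0.0,-0.079,0.0,0.0,0.0],[-0.021,0.0,-0.226,-0.0,-0.035,-0.0],[-0.036,-0.0,-0.403,-0.0,-0.07,-0.0],[-0.04,-0.0,-0.558,0.0,-0.14,0.0],[-0.046,0.0,-0.712,0.0,-0.209,-0.0],[-0.059,0.0,-0.811,0.0,-0.209,-0.0],[-0.059,0.0,-0.811,0.0,-0.209,-0.0]] [ 0.4811 -0.0063  0.1921]
```

Call:
{"fn": "step_arm", "kwargs": {
  "steps": [
    [[-0.03, 0, -0.019, 0, 0, 0], [-0.013, 0, -0.011, 0, -0.07, 0], [0.011, 0, 0.003, 0, -0.175, 0], [0.031, 0, 0.019, 0, -0.279, 0], [0.047, 0, 0.036, 0, -0.384, 0], [0.06, 0, 0.055, 0, -0.489, 0], [0.07, 0, 0.076, 0, -0.593, 0], [0.075, 0, 0.099, 0, -0.698, 0], [0.078, 0, 0.123, 0, -0.803, 0], [0.076, 0, 0.149, 0, -0.908, 0], [0.076, 0, 0.149, 0, -0.908, 0], [0.076, 0, 0.149, 0, -0.908, 0], [0.076, 0, 0.149, 0, -0.908, 0]]
  ]
}}

```text
clock: 15.25
tool_pos: [0.4817, -0.0016, 0.1105]
orientation: [180.0, 7.5, -94.5]
force: [0.6, -0.0, -3.0]
opening: 0.0204
gripper_force: 30.0
```

```bash
python3 balls.py b7
```

```text
px [383. 194.] 220 bbox [41 23] F med [-0.161 -0.01   0.144] F rng [0.031 0.085 0.033] W [0.492 0.009 0.205]
px [413. 193.] 103 bbox [16 13] F med [-0.198  0.035  0.127] F rng [0.015 0.027 0.024] W [ 0.444 -0.029  0.201]
px [345. 271.] 290 bbox [16 28] F med [-0.042 -0.007  0.054] F rng [0.053 0.049 0.031] W [0.495 0.087 0.082]
px [364. 269.] 256 bbox [18 23] F med [-0.066  0.016  0.045] F rng [0.052 0.04  0.028] W [0.471 0.063 0.08 ]
circ 365.5 265.5 7.4 F [-0.072  0.01   0.041] W [0.476 0.058 0.077]
circ 346.5 265.5 6.9 F [-0.049 -0.012  0.054] W [0.5   0.082 0.081]
circ 345.5 277.5 7.4 F [-0.022  0.009  0.07 ] W [0.481 0.114 0.087]
```

Balls are riding up with the pan, so I'll lift it clear.

Call:
{"fn": "step_arm", "kwargs": {
  "steps": [
    [[-0.011, 0, -0.079, 0, 0, 0], [-0.021, 0, -0.226, 0, -0.035, 0], [-0.036, 0, -0.403, 0, -0.07, 0], [-0.04, 0, -0.558, 0, -0.14, 0], [-0.046, 0, -0.712, 0, -0.209, 0], [-0.059, 0, -0.811, 0, -0.209, 0], [-0.059, 0, -0.811, 0, -0.209, 0], [-0.059, 0, -0.811, 0, -0.209, 0], [-0.059, 0, -0.811, 0, -0.209, 0]]
  ]
}}

```text
clock: 16.2
tool_pos: [0.4807, -0.0062, 0.1907]
orientation: [179.9, 13.5, -94.5]
force: [0.2, 0.4, -3.9]
opening: 0.02
gripper_force: 30.0
```

```bash
python3 balls.py b8; python3 -c "
import cv2
a=cv2.imread('pics/b8.png')[190:340,270:495];cv2.imwrite('pics/c8.png',cv2.resize(a,(780,520),interpolation=2))"
```

```text
px [393. 149.] 307 bbox [45 23] F med [-0.203 -0.01   0.216] F rng [0.056 0.115 0.06 ] W [ 0.49  -0.005  0.286]
px [424. 150.] 37 bbox [13  7] F med [-0.24   0.034  0.197] F rng [0.029 0.028 0.033] W [ 0.444 -0.044  0.281]
px [412. 167.] 34 bbox [ 8 11] F med [-0.187  0.046  0.211] F rng [0.022 0.003 0.015] W [0.437 0.011 0.276]
px [356. 233.] 840 bbox [45 31] F med [-0.074  0.01   0.137] F rng [0.077 0.063 0.047] W [0.479 0.088 0.169]
circ 351.5 239.5 9.6 F [-0.053  0.015  0.153] W [0.475 0.114 0.176]
circ 349.5 228.5 9.1 F [-0.077 -0.011  0.135] W [0.5   0.083 0.167]
circ 366.5 230.5 10.0 F [-0.089  0.015  0.134] W [0.472 0.074 0.171]
```

View pics/c8.png

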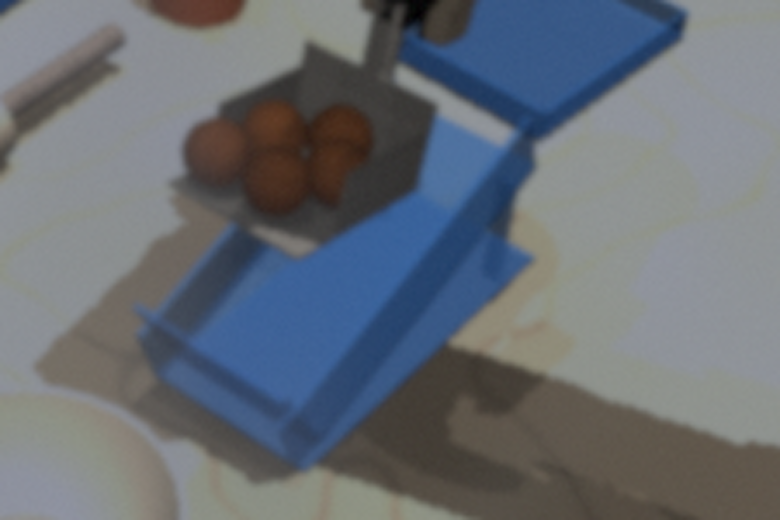

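The side crop shows all five balls in the lifted scoop at about (215–340, 130–180), and the slope tray is empty. Next is the dish.

```bash
python3 - <<'E'
from prt import *
L0=C+F.apply([-.005+.015*np.sin(np.radians(26)),0,.1*np.sin(np.radians(26))+.003])+[0,0,.095]
ax=np.array([np.cos(np.radians(YAW)),np.sin(np.radians(YAW)),0])
D=np.array([.512,.269,0])-.035*ax
print(L0)
L1=D+[0,0,.13]
prof=[.02,.08,.18,.3,.43,.57,.7,.82,.92,.98,1,1,1]
M=L0+(L1-L0)/2
# up to .1 m per call: split in two halves by profile
def seg(a,b,pr,pit): call([tool_from_lip(a+(b-a)*k,YAW,pit) for k in pr])
seg(L0,L1,[.02,.07,.15,.25,.36,.48],-12)
seg(L0,L1,[.6,.71,.81,.89,.95,.98,1,1],-12)
f=lambda z,p:tool_from_lip(D+[0,0,z],YAW,p)
call([f(z,p) for z,p in zip(np.linspace(.127,.085,12),np.linspace(-11,0,12))])
call([f(z,p) for z,p in zip(np.linspace(.083,.068,14),np.linspace(1,14,14))])
call([f(z,p) for z,p in zip(np.linspace(.067,.06,14),np.linspace(15.5,35,14))])
E
```

```text
[0.49167302 0.12794584 0.15247362]
[[-0.02,-0.002,0.01,0.0,-0.0,0.0],[-0.069,-0.006,0.033,0.0,-0.0,0.0],[-0.148,-0.014,0.071,0.0,-0.0,0.0],[-0.247,-0.023,0.118,0.0,-0.0,0.0],[-0.356,-0.033,0.17,0.0,-0.0,0.0],[-0.475,-0.044,0.226,0.0,-0.0,0.0]] [0.4895 0.0447 0.1813]
[[-0.119,-0.011,0.056,0.0,-0.0,0.0],[-0.227,-0.021,0.108,0.0,-0.0,0.0],[-0.326,-0.03,0.155,0.0,-0.0,0.0],[-0.405,-0.038,0.193,0.0,-0.0,0.0],[-0.465,-0.043,0.221,0.0,-0.0,0.0],[-0.495,-0.046,0.235,0.0,-0.0,0.0],[-0.514,-0.048,0.245,0.0,-0.0,0.0],[-0.514,-0.048,0.245,0.0,-0.0,0.0]] [0.4987 0.0999 0.1695]
[[-0.006,0.0,0.008,-0.0,0.034,0.0],[-0.009,0.0,0.024,0.0,0.069,0.0],[-0.014,0.0,0.04,0.0,0.104,0.0],[-0.018,0.0,0.057,-0.0,0.139,0.0],[-0.023,0.0,0.074,-0.0,0.174,0.0],[-0.028,0.0,0.091,0.0,0.209,0.0],[-0.034,0.0,0.108,-0.0,0.244,0.0],[-0.04,0.0,0.126,0.0,0.279,0.0],[-0.046,0.0,0.144,-0.0,0.314,0.0],[-0.053,0.0,0.162,0.0,0.349,0.0],[-0.06,0.0,0.181,0.0,0.384,0.0],[-0.067,0.0,0.2,-0.0,0.418,0.0]] [0.4996 0.111  0.1517]
[[-0.012,0.0,-0.002,-0.0,0.035,0.0],[-0.024,0.0,-0.011,-0.0,0.07,0.0],[-0.037,0.0,-0.02,-0.0,0.105,0.0],[-0
[... 218 characters left out ...]
77,-0.0,0.35,0.0],[-0.152,0.0,-0.084,-0.0,0.384,-0.0],[-0.168,0.0,-0.091,-0.0,0.419,0.0],[-0.184,0.0,-0.097,-0.0,0.454,0.0],[-0.201,0.0,-0.104,-0.0,0.489,0.0]] [0.5011 0.1308 0.1626]
[[-0.021,0.0,-0.022,-0.0,0.052,-0.0],[-0.042,0.0,-0.047,-0.0,0.105,0.0],[-0.063,0.0,-0.073,-0.0,0.157,-0.0],[-0.086,0.0,-0.097,-0.0,0.21,-0.0],[-0.109,0.0,-0.122,-0.0,0.262,0.0],[-0.133,0.0,-0.145,-0.0,0.314,0.0],[-0.157,0.0,-0.168,-0.0,0.367,-0.0],[-0.183,0.0,-0.191,-0.0,0.419,0.0],[-0.209,0.0,-0.212,-0.0,0.471,0.0],[-0.235,0.0,-0.233,-0.0,0.524,0.0],[-0.263,0.0,-0.254,-0.0,0.576,0.0],[-0.291,0.0,-0.273,-0.0,0.628,0.0],[-0.32,0.0,-0.292,-0.0,0.681,0.0],[-0.349,0.0,-0.311,-0.0,0.733,-0.0]] [0.5043 0.1714 0.1855]
```

Call:
{"fn": "step_arm", "kwargs": {
  "steps": [
    [[-0.02, -0.002, 0.01, 0, 0, 0], [-0.069, -0.006, 0.033, 0, 0, 0], [-0.148, -0.014, 0.071, 0, 0, 0], [-0.247, -0.023, 0.118, 0, 0, 0], [-0.356, -0.033, 0.17, 0, 0, 0], [-0.475, -0.044, 0.226, 0, 0, 0]]
  ]
}}

```text
clock: 16.85
tool_pos: [0.4898, 0.0457, 0.1805]
orientation: [180.0, 13.6, -94.5]
force: [0.6, 1.0, -3.5]
opening: 0.0197
gripper_force: 30.0
```

Call:
{"fn": "step_arm", "kwargs": {
  "steps": [
    [[-0.119, -0.011, 0.056, 0, 0, 0], [-0.227, -0.021, 0.108, 0, 0, 0], [-0.326, -0.03, 0.155, 0, 0, 0], [-0.405, -0.038, 0.193, 0, 0, 0], [-0.465, -0.043, 0.221, 0, 0, 0], [-0.495, -0.046, 0.235, 0, 0, 0], [-0.514, -0.048, 0.245, 0, 0, 0], [-0.514, -0.048, 0.245, 0, 0, 0]]
  ]
}}

```text
clock: 17.65
tool_pos: [0.4989, 0.0997, 0.169]
orientation: [180.0, 13.6, -94.5]
force: [0.7, -0.3, -2.2]
opening: 0.02
gripper_force: 30.0
```

```bash
python3 balls.py b9 | grep circ; python3 - <<'E'
from look import *
o=get_obs();c=calibration("side");p,d=snapshot("side");W=cloud(p,d,c)
q=W[(abs(W[...,2]-.05)<.007)&(W[...,1]>.17)&(W[...,1]<.37)&(W[...,0]>.41)&(W[...,0]<.61)]
print("dish rim",len(q),np.percentile(q[:,:2],[1,99],axis=0),cv2.minEnclosingCircle((q[:,:2]*1000).astype(np.float32)))
R=E(*o["orientation"]);g=np.array(o["tool_pos"])-R.apply([0,0,HP]);print(o["tool_pos"],o["orientation"])
S=(R*E(0,180,0)).inv().apply((W-g).reshape(-1,3)).reshape(W.shape)
m=(S[...,2]<-.078)&(S[...,2]>-.1)&(S[...,0]>.09)&(S[...,0]<.14)&(abs(S[...,1])<.045)
print("lip W",np.median(W[m&(S[...,0]>np.percentile(S[m][:,0],95))],0),"S",np.percentile(S[m],[50,99],axis=0))
E
```

```text
dish rim 1480 [[0.43247903 0.19071341]
 [0.5873174  0.34559264]] ((510.2270202636719, 267.8130798339844), 80.59696960449219)
[0.49889669 0.09949968 0.16903425] [-179.99673618   13.58172944  -94.48865061]
lip W [0.50788467 0.23835875 0.12869886] S [[ 0.11517146  0.01628879 -0.08997109]
 [ 0.12590848  0.0419787  -0.07837105]]
```

```bash
python3 balls.py b10
```

```text
px [358. 189.] 112 bbox [30 17] F med [-0.096  0.016  0.232] F rng [0.004 0.057 0.014] W [0.474 0.101 0.265]
px [380. 186.] 98 bbox [17 11] F med [-0.13   0.025  0.211] F rng [0.029 0.046 0.041] W [0.461 0.062 0.257]
px [366. 204.] 31 bbox [ 8 10] F med [-0.08   0.037  0.228] F rng [0.017 0.003 0.013] W [0.454 0.117 0.257]
```

Call:
{"fn": "step_arm", "kwargs": {
  "steps": [
    [[-0.006, 0, 0.008, 0, 0.034, 0], [-0.009, 0, 0.024, 0, 0.069, 0], [-0.014, 0, 0.04, 0, 0.104, 0], [-0.018, 0, 0.057, 0, 0.139, 0], [-0.023, 0, 0.074, 0, 0.174, 0], [-0.028, 0, 0.091, 0, 0.209, 0], [-0.034, 0, 0.108, 0, 0.244, 0], [-0.04, 0, 0.126, 0, 0.279, 0], [-0.046, 0, 0.144, 0, 0.314, 0], [-0.053, 0, 0.162, 0, 0.349, 0], [-0.06, 0, 0.181, 0, 0.384, 0], [-0.067, 0, 0.2, 0, 0.418, 0]]
  ]
}}

```text
clock: 19.0
tool_pos: [0.4998, 0.111, 0.151]
orientation: [-180.0, 1.5, -94.5]
force: [0.7, 0.4, -4.0]
opening: 0.0199
gripper_force: 30.0
```

Call:
{"fn": "step_arm", "kwargs": {
  "steps": [
    [[-0.012, 0, -0.002, 0, 0.035, 0], [-0.024, 0, -0.011, 0, 0.07, 0], [-0.037, 0, -0.02, 0, 0.105, 0], [-0.05, 0, -0.029, 0, 0.14, 0], [-0.064, 0, -0.038, 0, 0.175, 0], [-0.078, 0, -0.046, 0, 0.21, 0], [-0.092, 0, -0.054, 0, 0.245, 0], [-0.106, 0, -0.062, 0, 0.28, 0], [-0.121, 0, -0.07, 0, 0.315, 0], [-0.137, 0, -0.077, 0, 0.35, 0], [-0.152, 0, -0.084, 0, 0.384, 0], [-0.168, 0, -0.091, 0, 0.419, 0], [-0.184, 0, -0.097, 0, 0.454, 0], [-0.201, 0, -0.104, 0, 0.489, 0]]
  ]
}}

```text
clock: 20.4
tool_pos: [0.5013, 0.1307, 0.1621]
orientation: [-180.0, -12.5, -94.5]
force: [0.5, 0.2, -2.5]
opening: 0.0199
gripper_force: 30.0
```

```bash
python3 balls.py b11
```

```text
px [278. 341.] 38 bbox [7 8] F med [0.138 0.005 0.097] F rng [0.012 0.009 0.011] W [0.498 0.274 0.058]
px [288. 354.] 269 bbox [16 30] F med [0.144 0.025 0.077] F rng [0.041 0.04  0.024] W [0.478 0.275 0.037]
px [269. 360.] 127 bbox [16 13] F med [0.169 0.007 0.082] F rng [0.019 0.022 0.016] W [0.498 0.298 0.033]
circ 286.5 356.5 9.1 F [0.148 0.026 0.083] W [0.478 0.28  0.041]
circ 266.5 362.5 9.1 F [0.175 0.004 0.08 ] W [0.501 0.302 0.029]
```

```bash
python3 - <<'E'
from prt import *
ax=np.array([np.cos(np.radians(YAW)),np.sin(np.radians(YAW)),0]);D=np.array([.512,.269,0])-.035*ax
f=lambda z,p:tool_from_lip(D+[0,0,z],YAW,p)
save(*f(.068,14))
call([f(z,p) for z,p in ((.069,17),(.07,20),(.072,23),(.074,26),(.076,29),(.076,29),(.08,29),(.09,29),(.105,29),(.12,29),(.12,29))])
E
```

```text
[[-0.036,-0.0,-0.072,-0.0,0.105,0.0],[-0.076,-0.0,-0.143,0.0,0.209,-0.0],[-0.116,0.0,-0.221,0.0,0.314,0.0],[-0.159,0.0,-0.296,0.0,0.419,0.0],[-0.206,-0.0,-0.369,0.0,0.524,-0.0],[-0.206,-0.0,-0.369,0.0,0.524,-0.0],[-0.197,-0.0,-0.408,0.0,0.524,-0.0],[-0.176,-0.0,-0.506,0.0,0.524,-0.0],[-0.143,-0.0,-0.652,0.0,0.524,-0.0],[-0.111,-0.0,-0.799,0.0,0.524,-0.0],[-0.111,-0.0,-0.799,0.0,0.524,-0.0]] [0.5033 0.1587 0.2382]
```

Call:
{"fn": "step_arm", "kwargs": {
  "steps": [
    [[-0.036, 0, -0.072, 0, 0.105, 0], [-0.076, 0, -0.143, 0, 0.209, 0], [-0.116, 0, -0.221, 0, 0.314, 0], [-0.159, 0, -0.296, 0, 0.419, 0], [-0.206, 0, -0.369, 0, 0.524, 0], [-0.206, 0, -0.369, 0, 0.524, 0], [-0.206, 0, -0.369, 0, 0.524, 0], [-0.206, 0, -0.369, 0, 0.524, 0], [-0.197, 0, -0.408, 0, 0.524, 0], [-0.176, 0, -0.506, 0, 0.524, 0], [-0.143, 0, -0.652, 0, 0.524, 0], [-0.111, 0, -0.799, 0, 0.524, 0], [-0.111, 0, -0.799, 0, 0.524, 0]]
  ]
}}

```text
clock: 21.75
tool_pos: [0.5045, 0.159, 0.2404]
orientation: [-179.8, -27.2, -94.6]
force: [-0.1, 0.3, -2.2]
opening: 0.0197
gripper_force: 30.0
```

```bash
python3 balls.py b12; python3 -c "
import cv2
a=cv2.imread('pics/b12.png')[160:440,150:520];cv2.imwrite('pics/c12.png',cv2.resize(a,(740,560),interpolation=2))"
```

```text
px [278. 349.] 1029 bbox [40 38] F med [0.146 0.006 0.08 ] F rng [0.068 0.073 0.047] W [0.497 0.277 0.038]
circ 269.5 358.5 9.1 F [0.167 0.006 0.085] W [0.499 0.297 0.036]
circ 275.5 338.5 9.1 F [ 0.139 -0.001  0.1  ] W [0.504 0.274 0.06 ]
circ 287.5 355.5 10.2 F [0.146 0.026 0.082] W [0.478 0.277 0.041]
circ 284.5 342.5 10.3 F [0.133 0.009 0.087] W [0.493 0.266 0.05 ]
```

View pics/c12.png

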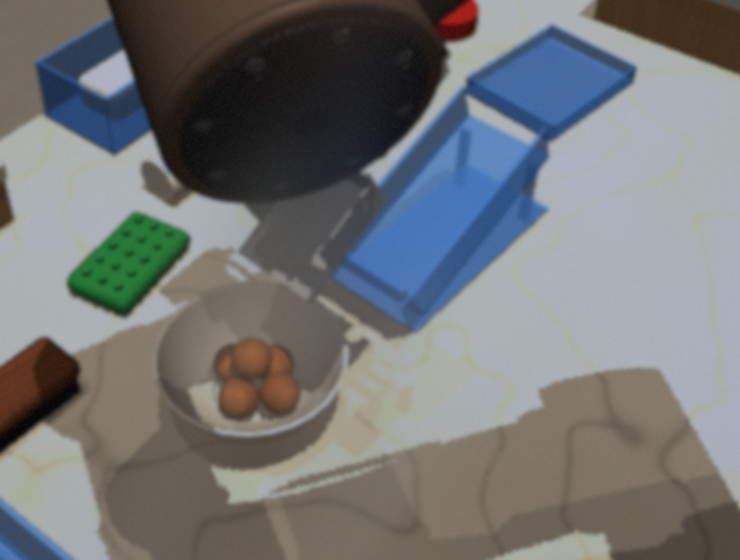

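The crop shows all five balls in the dish at (220–300, 345–400), with the slope tray and scoop empty. The rest tray is now empty too, so I'll measure it properly.

```bash
python3 - <<'E'
from plant import *
from h import *
for cam in ("top","side"):
    c=calibration(cam);p,d=snapshot(cam);W=cloud(p,d,c)
    m=(W[...,0]>.42)&(W[...,0]<.63)&(W[...,1]<-.17)&(W[...,1]>-.39)
    for lo,hi in ((.015,.03),(.002,.03)):
        q=W[m&(W[...,2]>lo)&(W[...,2]<hi)]
        print(cam,lo,len(q),cv2.minAreaRect((q[:,:2]*1000).astype(np.float32)),np.percentile(q,[1,99],axis=0).round(3).tolist())
    hsv=cv2.cvtColor(p,cv2.COLOR_RGB2HSV);b=m&(hsv[...,0]>90)&(hsv[...,0]<125)&(hsv[...,1]>70)&(W[...,2]<.03)
    n,l,s,_=cv2.connectedComponentsWithStats(b.astype(np.uint8));k=1+s[1:,4].argmax();b=l==k
    cs,_=cv2.findContours(b.astype(np.uint8),0,2);P=ray(max(cs,key=len).reshape(-1,2),c,.024 if cam=="top" else .012)[:,:2]
    print(" blue rect",cv2.minAreaRect((P*1000).astype(np.float32)))
    e=W[b&(W[...,2]<.009)];print(" floor rect",cv2.minAreaRect((e[:,:2]*1000).astype(np.float32)))
    for y in (-.24,-.28,-.32):
        col=m&(abs(W[...,1]-y)<.003);a=W[col];a=a[np.argsort(a[:,0])];print(y,[(round(x*1000),round(z*1000)) for x,_,z in a[::max(1,len(a)//40)]])
E
```

```text
top 0.015 489 ((523.2229614257812, -280.6996765136719), (168.04446411132812, 125.14630889892578), 81.25572967529297) [[0.452, -0.368, 0.015], [0.594, -0.191, 0.027]]
top 0.002 2660 ((524.9151000976562, -279.897705078125), (219.41131591796875, 209.59315490722656), 89.81294250488281) [[0.432, -0.371, 0.002], [0.619, -0.18, 0.026]]
 blue rect ((523.3551635742188, -278.47149658203125), (168.81210327148438, 124.15048217773438), 81.17196655273438)
 floor rect ((524.5488891601562, -283.51702880859375), (156.0516357421875, 126.90283203125), 81.64167785644531)
-0.24 [(422, -4), (427, -2), (432, -3), (437, 1), (444, -4), (449, -1), (454, -4), (458, 0), (466, -2), (471, 23), (475, 1), (480, 4), (485, 6), (490, 3), (495, 1), (499, 3), (504, 7), (509, 1), (514, 6), (519, 6), (524, 3), (531, 5), (536, -3), (543, 6), (548, 6), (552, 8), (557, 2), (565, 3), (569, 4), (574, 5), (579, 5), (584, 2), (588, 14), (590, 19), (599, 3), (602, -4), (606, -1), (611, 3), (617, -5), (624, -2), (628, 1)]
-0.28 [(420, 3), (425, 1), (430, 0), (434, -1), (442, -1), (446, 0), (454, -2), (459, 1), (466, 1), (468, 7), 
[... 2016 characters left out ...]
493, 1), (497, 3), (504, 2), (509, 2), (515, 1), (522, 5), (529, 3), (531, 3), (535, 2), (542, 3), (547, 4), (555, 4), (560, 1), (570, 3), (576, 3), (581, 12), (582, 0), (583, 23), (584, 23), (608, -4), (614, -1), (618, -5), (622, -2), (626, -2)]
-0.32 [(421, -1), (424, 0), (435, 0), (438, -3), (442, -4), (448, -1), (451, 15), (453, 23), (453, -4), (454, 6), (454, -3), (471, 5), (476, 5), (485, 2), (488, 3), (493, 4), (498, 2), (503, 3), (510, 1), (513, 2), (518, 4), (525, 0), (530, 1), (535, 3), (538, 5), (545, 0), (553, 2), (556, 4), (560, 4), (565, 5), (571, 2), (575, 8), (575, 4), (576, 10), (576, 23), (578, 24), (579, 22), (601, -3), (606, -1), (611, -3), (617, -2), (622, 0), (627, -3)]
```

```bash
python3 - <<'E'
from plant import *
from h import *
c=calibration("top");p,d=snapshot("top");W=cloud(p,d,c)
m=(W[...,0]>.3)&(W[...,0]<.7)&(W[...,1]<-.37)&(W[...,1]>-.7)&(W[...,2]>.02)
q=W[m];print(len(q),np.percentile(q,[0.5,50,99.5],axis=0).round(3))
for a in np.arange(-.37,-.6,-.02):
    r=q[(q[:,1]<a)&(q[:,1]>a-.02)];print(round(a,2),len(r),r[:,2].max().round(3) if len(r) else None,(r[:,0].min().round(3),r[:,0].max().round(3)) if len(r) else None)
E
python3 look.py w12
```

```text
9611 [[ 0.348 -0.671  0.023]
 [ 0.451 -0.537  0.111]
 [ 0.553 -0.445  0.116]]
-0.37 3 0.021 (np.float64(0.567), np.float64(0.572))
-0.39 0 None None
-0.41 0 None None
-0.43 1304 0.116 (np.float64(0.347), np.float64(0.554))
-0.45 963 0.118 (np.float64(0.348), np.float64(0.553))
-0.47 780 0.119 (np.float64(0.347), np.float64(0.553))
-0.49 762 0.118 (np.float64(0.346), np.float64(0.553))
-0.51 752 0.117 (np.float64(0.346), np.float64(0.553))
-0.53 742 0.118 (np.float64(0.348), np.float64(0.553))
-0.55 741 0.117 (np.float64(0.347), np.float64(0.553))
-0.57 723 0.117 (np.float64(0.347), np.float64(0.553))
-0.59 699 0.117 (np.float64(0.348), np.float64(0.553))
[0.50315628 0.15814997 0.23727925] [179.96277457 -27.4218227  -94.48583166] [ 50.2  16.1 -16.2  15.6 -81.  -60.3] [ 0.7 -0.6 -2.8]
floor n 1714
floor z = kx,ky,k0 [-0.04751293 -0.00027368 -0.08242602] z at x=.08 -0.08622705836310315 x range [0.09333205 0.12505184] y range [-0.02897683  0.02842365] 1714
rect ((108.34786224365234, -0.4855003356933594), (34.21009826660156, 59.16233825683594), 0.3538081645965576)
```

```bash
cat > ret.py <<'E'
from prt import *
import plan
P,R=get()
plan.DP=2.3
P1,R1=tool_from_lip([.507,.20,.2],YAW,0)
P,R=chain(P,R,P1,R1,2)
F2=tool_from_lip([.532,-.2216,.2],81.3,0);print("over",F2[0])
P,R=chain(P,R,F2[0],F2[1],5)
F3=tool_from_lip([.532,-.2216,.03],81.3,0)
print("down");P,R=chain(P,R,F3[0],F3[1],2);save(P,R);print(P,R.as_euler("xyz",degrees=True))
E
python3 ret.py
```

```text
[0.428, -0.002, 0.062, 0.0, -0.519, -0.0]
[0.43, -0.002, -0.05, 0.0, -0.518, 0.0]
over [ 0.51335778 -0.34342745  0.26671515]
[0.835, -0.098, -0.034, 0.001, -0.0, 0.029]
[0.834, -0.11, -0.033, 0.001, -0.0, 0.03]
[0.832, -0.123, -0.034, 0.002, -0.0, 0.029]
[0.831, -0.135, -0.033, 0.001, -0.0, 0.029]
[0.828, -0.146, -0.033, 0.001, -0.0, 0.029]
down
[0.034, -0.0, 0.849, -0.0, -0.0, 0.0]
[0.034, -0.0, 0.849, -0.0, -0.0, 0.0]
[ 0.51334228 -0.34343108  0.09675394] [-179.99583421    2.29649806  -98.68595333]
```

Call:
{"fn": "step_arm", "kwargs": {
  "steps": [
    [[0.214, -0.001, 0.031, 0, -0.26, 0], [0.428, -0.002, 0.062, 0, -0.519, 0], [0.428, -0.002, 0.062, 0, -0.519, 0]]
  ]
}}

```text
clock: 22.3
tool_pos: [0.5003, 0.115, 0.2542]
orientation: [-179.8, -12.2, -94.7]
force: [0.9, -1.2, -1.4]
opening: 0.02
gripper_force: 30.0
```

Call:
{"fn": "step_arm", "kwargs": {
  "steps": [
    [[0.215, -0.001, -0.025, 0, -0.259, 0], [0.43, -0.002, -0.05, 0, -0.518, 0], [0.43, -0.002, -0.05, 0, -0.518, 0]]
  ]
}}

```text
clock: 22.6
tool_pos: [0.4975, 0.0731, 0.268]
orientation: [-179.8, 2.6, -94.8]
force: [0.7, 0.3, -1.4]
opening: 0.0199
gripper_force: 30.0
```

Call:
{"fn": "step_arm", "kwargs": {
  "steps": [
    [[0.2, -0.024, -0.008, 0, 0, 0.007], [0.45, -0.053, -0.018, 0, 0, 0.015], [0.7, -0.082, -0.028, 0, 0, 0.024], [0.835, -0.098, -0.034, 0, 0, 0.029]]
  ]
}}

```text
clock: 23.0
tool_pos: [0.5002, -0.0086, 0.2655]
orientation: [179.9, 2.2, -95.4]
force: [0.5, -0.1, -2.3]
opening: 0.02
gripper_force: 30.0
```

Call:
{"fn": "step_arm", "kwargs": {
  "steps": [
    [[0.25, -0.033, -0.01, 0, 0, 0.009], [0.55, -0.072, -0.022, 0, 0, 0.02], [0.834, -0.11, -0.033, 0, 0, 0.03]]
  ]
}}

```text
clock: 23.3
tool_pos: [0.5037, -0.092, 0.2656]
orientation: [179.9, 2.2, -96.2]
force: [-0.2, 0.1, -2.7]
opening: 0.0195
gripper_force: 30.0
```

Call:
{"fn": "step_arm", "kwargs": {
  "steps": [
    [[0.27, -0.04, -0.011, 0, 0, 0.01], [0.55, -0.08, -0.022, 0, 0, 0.02], [0.832, -0.123, -0.034, 0, 0, 0.029]]
  ]
}}

```text
clock: 23.6
tool_pos: [0.507, -0.1762, 0.2656]
orientation: [179.8, 2.3, -97.0]
force: [1.1, 0.1, -1.9]
opening: 0.0198
gripper_force: 30.0
```

Call:
{"fn": "step_arm", "kwargs": {
  "steps": [
    [[0.27, -0.044, -0.011, 0, 0, 0.01], [0.55, -0.09, -0.022, 0, 0, 0.02], [0.831, -0.135, -0.033, 0, 0, 0.029]]
  ]
}}

```text
clock: 23.9
tool_pos: [0.5104, -0.2604, 0.2654]
orientation: [179.8, 2.3, -97.8]
force: [-0.1, -0.1, -1.8]
opening: 0.02
gripper_force: 30.0
```

Call:
{"fn": "step_arm", "kwargs": {
  "steps": [
    [[0.25, -0.044, -0.01, 0, 0, 0.009], [0.5, -0.088, -0.02, 0, 0, 0.018], [0.7, -0.123, -0.028, 0, 0, 0.025], [0.828, -0.146, -0.033, 0.001, 0, 0.029], [0.828, -0.146, -0.033, 0.001, 0, 0.029], [0.828, -0.146, -0.033, 0.001, 0, 0.029]]
  ]
}}

```text
clock: 24.5
tool_pos: [0.5135, -0.3432, 0.2655]
orientation: [179.8, 2.3, -98.7]
force: [-0.8, 0.3, -2.8]
opening: 0.0199
gripper_force: 30.0
```

```bash
cat > chk.py <<'E'
"pan pose in the world from side + wrist"
from look import *
p,W,S,o=look("wc");print(o["tool_pos"].round(4),o["orientation"].round(2),o["joint_pos"].round(1),o["force"].round(1))
for n in("wrist","side"):
    if n=="side":
        c=calibration("side");p,d=snapshot("side");W=cloud(p,d,c)
        R=E(*o["orientation"]);g=np.array(o["tool_pos"])-R.apply([0,0,HP]);S=(R*E(0,180,0)).inv().apply((W-g).reshape(-1,3)).reshape(W.shape)
    m=(S[...,2]<-.072)&(S[...,2]>-.096)&(S[...,0]>.035)&(S[...,0]<.14)&(abs(S[...,1])<.033)
    q=W[m];s=S[m];
    if len(q)<50: print(n,len(q));continue
    k=np.linalg.lstsq(np.c_[s[:,:2],np.ones(len(s))],s[:,2],rcond=None)[0]
    print(n,len(q),"slope",k.round(4),"S x",np.percentile(s[:,0],[1,99]).round(4),"W lip side",np.median(q[s[:,0]>np.percentile(s[:,0],96)],0).round(4),"W z",np.percentile(q[:,2],[5,50,95]).round(4))
E
python3 chk.py
```

```text
[ 0.5135 -0.3432  0.2655] [179.79   2.31 -98.69] [-17.1  14.7  -1.6  -2.3 -74.3   9.1] [-0.8  0.3 -2.8]
wrist 1671 slope [-0.0562 -0.0015 -0.0829] S x [0.0952 0.1253] W lip side [ 0.5333 -0.2171  0.1993] W z [0.1988 0.1997 0.2006]
side 614 slope [-0.0546 -0.0015 -0.084 ] S x [0.0366 0.1267] W lip side [ 0.5342 -0.2161  0.1993] W z [0.1972 0.1991 0.2009]
```

Call:
{"fn": "step_arm", "kwargs": {
  "steps": [
    [[0.03, 0, 0.2, 0, -0.014, 0], [0.06, 0, 0.45, 0, -0.028, 0], [0.084, 0, 0.7, 0, -0.028, 0], [0.084, 0, 0.849, 0, -0.028, 0], [0.084, 0, 0.849, 0, -0.028, 0]]
  ]
}}

```text
clock: 25.1
tool_pos: [0.5116, -0.3471, 0.1787]
orientation: [179.6, 3.2, -98.6]
force: [-0.1, -0.0, -2.3]
opening: 0.0197
gripper_force: 30.0
```

Call:
{"fn": "step_arm", "kwargs": {
  "steps": [
    [[0.015, 0, 0.25, 0, 0, 0], [0.03, 0, 0.5, 0, 0, 0], [0.045, 0, 0.75, 0, 0, 0], [0.045, 0, 0.849, 0, 0, 0], [0.045, 0, 0.849, 0, 0, 0]]
  ]
}}

```text
clock: 25.6
tool_pos: [0.5123, -0.3479, 0.0956]
orientation: [179.8, 3.1, -98.6]
force: [-0.7, 0.3, -2.3]
opening: 0.0196
gripper_force: 30.0
```

```bash
python3 chk.py
```

```text
[ 0.5123 -0.3479  0.0956] [179.77   3.11 -98.64] [-18.1  22.6 -13.2  -3.7 -55.   11.6] [-0.7  0.3 -2.3]
wrist 1669 slope [-0.0601 -0.0012 -0.0824] S x [0.0955 0.1254] W lip side [ 0.5306 -0.2204  0.031 ] W z [0.0305 0.0313 0.0322]
side 593 slope [-0.0572 -0.0016 -0.0835] S x [0.0363 0.1259] W lip side [ 0.5251 -0.219   0.0305] W z [0.0286 0.0306 0.0327]
```

Call:
{"fn": "step_arm", "kwargs": {
  "steps": [
    [[0.004, 0, 0.08, 0, 0, 0], [0.008, 0, 0.15, 0, 0, 0], [0.012, 0, 0.2, 0, 0, 0], [0.012, 0, 0.225, 0, 0, 0], [0.012, 0, 0.235, 0, 0, 0], [0.012, 0, 0.24, 0, 0, 0], [0.012, 0, 0.24, 0, 0, 0], [0.012, 0, 0.24, 0, 0, 0]]
  ]
}}

```text
clock: 26.5
tool_pos: [0.5126, -0.3484, 0.0721]
orientation: [179.9, 3.1, -98.7]
force: [-1.1, 0.1, -2.1]
opening: 0.0196
gripper_force: 30.0
```

```bash
python3 chk.py
```

```text
[ 0.5126 -0.3484  0.0721] [179.88   3.09 -98.66] [-18.1  24.  -14.5  -3.8 -52.2  11.9] [-1.1  0.1 -2.1]
wrist 1752 slope [-0.1027 -0.0008 -0.0776] S x [0.0955 0.1297] W lip side [ 0.5318 -0.2164  0.004 ] W z [0.0063 0.0078 0.0087]
side 575 slope [-0.05   -0.0053 -0.0852] S x [0.036  0.1246] W lip side [ 0.5246 -0.2223  0.0071] W z [0.0035 0.006  0.0086]
```

Call:
{"fn": "step_arm", "kwargs": {
  "steps": [
    [[0, 0, 0.006, 0, 0, 0], [0, 0, 0.006, 0, 0, 0], [0, 0, 0.006, 0, 0, 0], [0, 0, 0.006, 0, 0, 0], [0, 0, 0.006, 0, 0, 0], [0, 0, 0.006, 0, 0, 0], [0, 0, 0.006, 0, 0, 0], [0, 0, 0.006, 0, 0, 0], [0, 0, 0.006, 0, 0, 0]]
  ],
  "jaw": 110
}}

```text
clock: 27.5
tool_pos: [0.5125, -0.3482, 0.0713]
orientation: [179.9, 3.1, -98.7]
force: [0.4, 1.1, 1.1]
opening: 0.0498
gripper_force: 0.0
```

Call:
{"fn": "step_arm", "kwargs": {
  "steps": [
    [[0, 0, -0.1, 0, 0, 0], [0, 0, -0.25, 0, 0, 0], [0, 0, -0.5, 0, 0, 0], [0, 0, -0.9, 0, 0, 0], [0, 0, -0.9, 0, 0, 0]]
  ]
}}

```text
clock: 28.0
tool_pos: [0.5148, -0.3551, 0.1679]
orientation: [-179.6, 2.9, -98.6]
force: [0.3, -0.3, -0.3]
opening: 0.0496
gripper_force: 0.0
```

Call:
{"fn": "step_arm", "kwargs": {
  "steps": [
    [[0, 0, -0.4, 0, 0, 0], [0, 0, -0.9, 0, 0, 0], [0, 0, -0.9, 0, 0, 0]]
  ]
}}

```text
clock: 28.3
tool_pos: [0.5142, -0.3604, 0.2597]
orientation: [-179.5, 2.8, -98.6]
force: [0.6, 0.2, -0.1]
opening: 0.05
gripper_force: 0.0
```

Call:
{"fn": "step_arm", "kwargs": {
  "steps": [
    [[0.4, 0, 0, 0, 0, 0], [0.9, 0, 0, 0, 0, 0], [0.9, 0, 0, 0, 0, 0], [0.9, 0, 0, 0, 0, 0]]
  ]
}}

```text
clock: 28.7
tool_pos: [0.4973, -0.4479, 0.2459]
orientation: [179.8, 3.1, -98.8]
force: [0.2, 1.0, 0.1]
opening: 0.0502
gripper_force: 0.0
```

```bash
python3 balls.py bend; python3 - <<'E'
from plant import *
from h import *
for cam in ("side","top"):
    c=calibration(cam);p,d=snapshot(cam);cv2.imwrite(f"pics/end_{cam}.png",p[:,:,::-1]);W=cloud(p,d,c)
    n=np.array([np.cos(np.radians(81.3)),np.sin(np.radians(81.3))]);t=np.array([n[1],-n[0]])
    r=W[...,:2]-[.523,-.281];a=r@n;b=r@t
    hsv=cv2.cvtColor(p,cv2.COLOR_RGB2HSV)
    m=(abs(a)<.074)&(abs(b)<.054)&(hsv[...,1]<60)&(W[...,2]<.012);q=np.c_[a[m],b[m],W[...,2][m]]
    print(cam,len(q),"pan floor along",np.percentile(q[:,0],[1,99]).round(3),"across",np.percentile(q[:,1],[1,99]).round(3),"z",np.median(q[:,2]),"plane",np.linalg.lstsq(np.c_[q[:,:2],np.ones(len(q))],q[:,2],rcond=None)[0].round(4))
    h=(W[...,2]>.085)&(W[...,2]<.11)&(a<0)&(a>-.16)&(abs(b)<.04);q=np.c_[a[h],b[h],W[...,2][h]]
    if len(q): print(" handle",len(q),np.percentile(q,[2,50,98],axis=0).round(3).tolist())
    if cam=="top":
        for nm,x,y in (("bottle",.72,-.17),("tin",.69,-.313)):
            k=(abs(W[...,0]-x)<.06)&(abs(W[...,1]-y)<.05)&(W[...,2]>.02);print(nm,np.median(W[k],0).round(3))
        k=(abs(W[...,0]-.512)<.11)&(abs(W[...,1]-.27)<.11)&(W[...,2]>.045)&(W[...,2]<.06);print("dish",cv2.minAreaRect((W[k][:,:2]*1000).astype(np.float32)))
o=get_obs();print(o["tool_pos"],o["clock"],o["opening"])
E
```

```text
px [285. 346.] 533 bbox [29 34] F med [0.138 0.008 0.08 ] F rng [0.043 0.052 0.046] W [0.493 0.271 0.042]
px [262. 339.] 49 bbox [ 7 11] F med [ 0.15  -0.03   0.078] F rng [0.017 0.013 0.008] W [0.533 0.275 0.036]
px [270. 357.] 212 bbox [17 16] F med [0.166 0.005 0.082] F rng [0.025 0.024 0.018] W [0.5   0.295 0.035]
circ 274.5 340.5 10.2 F [ 0.142 -0.001  0.099] W [0.504 0.277 0.059]
circ 286.5 354.5 10.3 F [0.146 0.023 0.082] W [0.48  0.277 0.041]
circ 269.5 357.5 8.4 F [0.166 0.005 0.085] W [0.5   0.295 0.037]
circ 287.5 341.5 7.4 F [0.126 0.003 0.069] W [0.499 0.252 0.035]
side 749 pan floor along [-0.039  0.055] across [-0.041  0.038] z 0.004740314674865775 plane [-0.0213 -0.0111  0.0053]
 handle 266 [[-0.12, -0.013, 0.086], [-0.074, -0.007, 0.098], [-0.039, 0.007, 0.102]]
top 1287 pan floor along [-0.037  0.061] across [-0.039  0.039] z 0.00456491773184683 plane [-0.0035 -0.0012  0.0047]
 handle 351 [[-0.122, -0.01, 0.088], [-0.079, -0.0, 0.098], [-0.039, 0.01, 0.102]]
bottle [ 0.722 -0.169  0.125]
tin [ 0.687 -0.312  0.027]
dish ((512.350830078125, 269.25506591796875), (156.38099670410156, 155.4433135986328), 89.8688735961914)
[ 0.49812846 -0.44619206  0.2466183 ] 28.85 0.049800575144861206
```

The scoop lies flat with its pan centre about 10 mm from the tray's centre. The balls are in the dish, and the dish, tin and bottle have not moved. Handing in.

```bash
python3 -c "
from plant import *
print(close_job())"
```

```text
the job is handed in; nothing more can be done
None
```

All five balls are in the dish, the scoop is lying flat and released in its tray, and the job is handed in (finished at about 29 s); no verdict was returned.

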